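# Pull the rejected batteries out of the tip-up tray

## Robot

A 6-joint arm with a two-finger parallel gripper is mounted at the origin on the work surface. World frame = base frame: x ahead of the robot, y to its left, z up, the work surface at z = 0. Lengths are in mm, angles in degrees, forces in N, time in s.
With the tool pointing down it reaches from about 350 to 850 mm from the base axis. Payload 8.1 kg.
Tool frame: the origin (TCP) lies at the very end of the fingers, on their centre line; the grasp point (between the pads) lies grip_depth behind it (grip_depth is the distance from the TCP to the grasp point, in mm); z points along the fingers, y is the direction in which the jaws open and shut (so a half turn about z gives the same grasp; the last joint's range is limited). The gripper opens to 85 mm and grips with 20 to 120 N. Pads are 22 mm wide; open, the fingers measure 114 mm over their backs; the gripper's body (76 mm by 85 mm) begins 54 mm behind the grasp point. The pads swing forward as they close: fully open they stand 13 mm farther back than shut.
Start: joints at [-72.502, 7.471, 85.268, -0, 87.261, -4.893], TCP at [228.577, -554.759, 231.292] pointing down, gripper open.
Joint ranges: [-169.43, 169.43], [-51.17, 129.36], [1.28, 143.12], [-76.62, 256.62], [0, 156.53], [-152.29, 152.29]. Speed limits (degrees/s): [136.94, 136.94, 159.86, 180, 180, 180].

## Interface

Orientations are given as [roll, pitch, yaw] about the fixed x, y, z axes, in that order (R = Rz(yaw) Ry(pitch) Rx(roll)).
In Python, from bench import * gives the robot as it stands.
- The arm moves only by the tool step_arm, never from a script. Its argument "plan" is a list of rows, each an object of numbers: "grip": the finger opening in cm, from 0 to 8.54; "tx", "ty", "tz": the shift along the tool's x, y, z in cm; "ax", "ay", "az": the turn, a rotation vector about the tool's x, y, z in degrees. In form: [{"grip": .., "tx": .., "ty": .., "tz": .., "ax": .., "ay": .., "az": ..}, ...]. A call has 1 to 8 rows; each row shifts and turns the commanded pose from where the row before left it, along the tool's axes as they then stand; what a row does not reach is not made up. A row lasts 1/12 s, in which the tool goes at most 41.7 mm and 7.16 degrees, less where a joint would pass 70% of its speed; a pose out of reach is approached as far as the arm can. A call with a gripper value outside its range is refused whole. The fingers move at their own pace and stop on an object; "newtons" is the grip in N (left out, the last holds). Time passes only in rows, so rows that do not move let the fingers close. It gives the time, the measured TCP pose, the force and the opening at its end, in the units of the state.
- sense(): the state, without advancing time (a new reading comes with each control period).
- snapshot(name): name is "scene" or "top" or "wrist"; returns the picture (400x640x3 uint8, red, green, blue); there is no depth.
- camera_model(name): a dict with "intrinsics" (3x3 intrinsics, pixels), "pose" (4x4, takes a point from camera to world coordinates); the wrist camera has in their place "T_tool_cam" (4x4, takes a point from camera to tool coordinates, whose origin is the TCP and whose axes are the flange's). Camera axes: x right, y down, z forward; pixel columns grow to the right and rows downward; lengths in mm; the calibration is good to about 2 mm. The wrist camera is an equidistant fisheye: a pixel r from the principal point sees the ray r / f radians off the axis. A picture is of the moment at which its call begins: read the wrist's pose just before it. camera_model takes no time and is no camera call.
- hand_in(): hands the job in, once; it reports no verdict.
The state is a dict: "time": time; "joint_pos": joint angles; "qd": joint speeds; "joint_efforts": joint torques, N m; "tool_pos": TCP position; "tcp_rot": TCP orientation; "ft_force": force on the tool from outside, world axes, zero at the start; "wrist_torque": the same for the moment, N m; "finger_gap": finger opening in mm.
Only numpy, scipy, OpenCV 4.12 (cv2) and the standard library are available. Lean on these libraries where they do the work, as an engineer would, in place of code of your own. Each camera call takes 0.05 s, during which the arm holds its last target.

## Task

Sort out the tested camera batteries: the two with a red dot are rejects, so take them out of the tray and lower them into the yellow bin without dropping them. They lie flush in their pockets; one comes up if you press down on its very end over the scoop (away from the brass contacts), and its raised end can then be pinched. Leave the green-dotted batteries lying flat in their pockets and everything else on the bench where it is.

Things in the scene. Friction and masses are not known exactly. Their poses are not given: they have to be found in the camera images.
- tray: grey moulded battery tray fixed on the bench, 197 (x) x 144 (y) x 38 (z) mm. Origin: centre of its underside; x points away from the robot (within about 25 degrees), z up. Two rows (battery centres at x = -40.5 and +55.5 mm) of three pockets (y = -46, 0, 46 mm); the pocket at (-40.5, +46) is empty. Walls and resting batteries all end level with the tray top, 38 mm above the bench.
- pocket_crest (a point): in the empty pocket (all are alike): where the floor, 24 mm above the bench, flat on the +x side, breaks into a ramp falling 36 degrees towards -x. Pocket: 91 x 40 mm inside, walls 5 to 6 mm. The crest lies 2 mm to the -x side of a resting battery's centre. A battery has 1 mm of play at its sides and contact end; at its press end is a 16 mm wide thumb scoop, too narrow to pick it by.
- bin: yellow open reject bin fixed on the bench, outside 200 (x) x 160 (y) x 55 (z) mm plus a 6 mm rolled rim all round, walls and floor 4 mm thick, a red dot on the cards on its end walls. It stands to the left or to the right of the tray. Origin: centre of its underside, z up
- reject_1: slim camera battery pack, dark grey block 74 (x) x 38 (y) x 14 (z) mm, 60 to 120 g, with a blank grey label and an 18 mm round red (reject) dot on top; lies dot up in a tray pocket, top flush with the tray top. Origin: centre of its underside; x along its length towards the brass contacts (tray +x, the end that comes up), -x is the press end, z up
- reject_2: slim camera battery pack, dark grey block 74 (x) x 38 (y) x 14 (z) mm, 60 to 120 g, with a blank grey label and an 18 mm round red (reject) dot on top; lies dot up in a tray pocket, top flush with the tray top. Origin: centre of its underside; x along its length towards the brass contacts (tray +x, the end that comes up), -x is the press end, z up
- good_1: slim camera battery pack, dark grey block 74 (x) x 38 (y) x 14 (z) mm, 60 to 120 g, with a blank grey label and an 18 mm round green (passed) dot on top; lies dot up in a tray pocket, top flush with the tray top. Origin: centre of its underside; x along its length towards the brass contacts (tray +x, the end that comes up), -x is the press end, z up
- good_2: slim camera battery pack, dark grey block 74 (x) x 38 (y) x 14 (z) mm, 60 to 120 g, with a blank grey label and an 18 mm round green (passed) dot on top; lies dot up in a tray pocket, top flush with the tray top. Origin: centre of its underside; x along its length towards the brass contacts (tray +x, the end that comes up), -x is the press end, z up
- good_3: slim camera battery pack, dark grey block 74 (x) x 38 (y) x 14 (z) mm, 60 to 120 g, with a blank grey label and an 18 mm round green (passed) dot on top; lies dot up in a tray pocket, top flush with the tray top. Origin: centre of its underside; x along its length towards the brass contacts (tray +x, the end that comes up), -x is the press end, z up
- reject_1_mid (a point): middle of reject_1, 11 mm above its origin along its z
- reject_1_press (a point): spot on the top of reject_1, 3 mm in from its press (-x) end. Pressed straight down with a fingertip here (2 to 6 N), the end sinks into the scoop as the battery rocks over the crest on to the ramp, the fingertip going down about 12 mm; it then stays tipped when let go. Pressing more than 10 mm in from the end may only jam it
- reject_1_edge (a point): middle of the top edge of reject_1's contact (+x) end, 37 mm from its middle. Once tipped (36 degrees) it stands about 20 mm above the tray top; the part above the tray, some 40 mm long at tray level, can then be pinched across the 38 mm width, fingertips just over the tray
- reject_2_mid (a point): middle of reject_2, 11 mm above its origin along its z
- reject_2_press (a point): spot on the top of reject_2, 3 mm in from its press (-x) end. Pressed straight down with a fingertip here (2 to 6 N), the end sinks into the scoop as the battery rocks over the crest on to the ramp, the fingertip going down about 12 mm; it then stays tipped when let go. Pressing more than 10 mm in from the end may only jam it
- reject_2_edge (a point): middle of the top edge of reject_2's contact (+x) end, 37 mm from its middle. Once tipped (36 degrees) it stands about 20 mm above the tray top; the part above the tray, some 40 mm long at tray level, can then be pinched across the 38 mm width, fingertips just over the tray
- lens_a: black lens standing upright, 72 mm diameter, 98 mm tall, loose; leave it alone. Origin: centre of its underside, z up
- lens_b: shorter black lens standing upright, 68 mm diameter, 72 mm tall, loose; leave it alone. Origin: centre of its underside, z up
- camera: black camera body without lens, about 55 x 125 x 80 mm, loose; leave it alone. Origin: centre of its underside, z up
- blower: dark rubber air blower, 62 mm diameter, 125 mm tall with its nozzle up, loose; leave it alone. Origin: centre of its underside, z up
- caps: pair of stacked black rear lens caps, 64 mm diameter, 26 mm tall, loose; leave it alone. Origin: centre of its underside, z up
Mind the look-alikes: they are no part of the job. What is shaped like the reject_1 but blue is not meant.

How it is judged:
By the outcome, as a careful person would: the job done as asked, in the order asked, and still so for the second after the job is handed in, with the robot touching nothing.
It also fails if it takes over 61 s, if anything falls off the work surface, if the arm or the gripper's body presses on something with over 40 N, if the wrist force passes 120 N, or if a joint passes its speed limit or range.

## Working session

There is one attempt and no reset: what is moved stays moved. The work goes in short steps, Python scripts to look and compute and a tool call to move; the robot and the scene stay as the last step left them, time stands still between calls to the robot, and variables do not carry over. Pictures are saved under pics/ and viewed, and the job is handed in when it is done.

Besides the shell and the picture viewer there is one more tool, called after "Call:" in YAML: its name, and indented under it one key for each argument. step_arm: Moves the arm, as the interface text tells. Its arguments: {"type":"object","properties":{"plan":{"type":"array","items":{"type":"object","properties":{"grip":{"type":"number"},"tx":{"type":"number"},"ty":{"type":"number"},"tz":{"type":"number"},"ax":{"type":"number"},"ay":{"type":"number"},"az":{"type":"number"}}}},"newtons":{"type":"number"}},"required":["plan"]}

```bash
ls; mkdir -p pics; python3 - <<'E'
from bench import *
import cv2,numpy as np
s=sense();print(s)
for n in("scene","top"):
    cv2.imwrite(f"pics/{n}0.png",snapshot(n)[:,:,::-1]);m=camera_model(n);print(n,np.round(m["intrinsics"],2).tolist(),np.round(m["pose"],4).tolist())
m=camera_model("wrist");print({k:np.round(v,4).tolist() if not isinstance(v,(str,dict)) else v for k,v in m.items()})
E
```

```text
pics
{'time': 0.0, 'joint_pos': array([-7.25007683e+01,  7.51492305e+00,  8.53313008e+01,  1.47265746e-03,
        8.72614142e+01, -4.89085148e+00]), 'qd': array([-0.0190834 ,  0.02210159, -0.01213468,  0.09035088,  0.0181344 ,
       -0.03316894]), 'joint_efforts': array([ 1.43116587e-03, -5.69403899e+01, -5.00546980e+01, -1.14262305e-04,
        1.47597090e-02, -1.10621340e-05]), 'tool_pos': array([ 228.42706817, -554.20750191,  230.22699033]), 'tcp_rot': array([-1.79892879e+02, -1.06424658e-02,  2.23900015e+01]), 'ft_force': array([-0.77064459,  0.18729972,  0.86118464]), 'wrist_torque': array([-0.03044442, -0.00882529, -0.03836778]), 'finger_gap': 85.6465639397032}
scene [[374.92, 0.0, 319.07], [0.0, 374.92, 194.44], [0.0, 0.0, 1.0]] [[0.1679, 0.8299, -0.532, 1229.0903], [0.9858, -0.1447, 0.0854, -110.6453], [-0.0061, -0.5388, -0.8424, 1083.6814], [0.0, 0.0, 0.0, 1.0]]
top [[423.78, 0.0, 317.47], [0.0, 423.78, 193.47], [0.0, 0.0, 1.0]] [[0.0087, -0.9865, 0.1632, 410.4697], [-0.9999, -0.0074, 0.0089, -3.15], [-0.0075, -0.1633, -0.9865, 1236.2127], [0.0, 0.0, 0.0, 1.0]]
{'intrinsics': [[309.7069, 0.0, 317.7052], [0.0, 309.7069, 196.6389], [0.0, 0.0, 1.0]], 'T_tool_cam': [[-0.0002, -0.9587, -0.2844, 72.6409], [1.0, -0.0001, -0.0006, 0.6382], [0.0005, -0.2844, 0.9587, -143.4739], [0.0, 0.0, 0.0, 1.0]]}
```

View pics/top0.png

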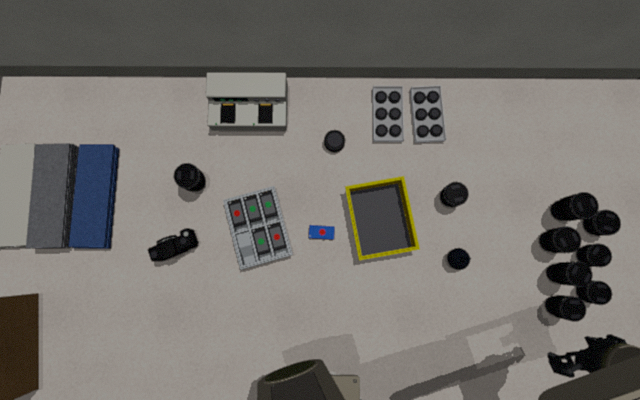

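View pics/scene0.png

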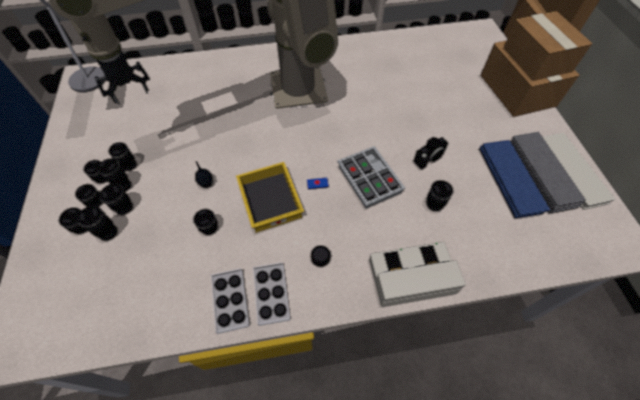

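The top view shows the tray at about (257,229). The red dots are at about (237,214), far row left, and (277,237), near row right. The empty pocket is near-left, the bin is at about (382,218), and the blue decoy is at (321,232). Next I'll measure all of these.

```bash
cat > h.py <<'E'
from bench import *
import cv2,numpy as np
from scipy.spatial.transform import Rotation as R
def ray(name,uv):
    m=camera_model(name);K=m["intrinsics"];P=m["pose"]
    d=P[:3,:3]@np.linalg.inv(K)@np.array([uv[0],uv[1],1.]);return P[:3,3],d
def on(name,uv,z):
    o,d=ray(name,uv);return o+d*(z-o[2])/d[2]
def wray(uv,s):
    m=camera_model("wrist");K=m["intrinsics"];T=m["T_tool_cam"]
    x=np.array([uv[0]-K[0,2],uv[1]-K[1,2]]);r=np.hypot(*x);th=r/K[0,0]
    d=np.r_[x/max(r,1e-9)*np.sin(th),np.cos(th)]
    W=R.from_euler('xyz',s['tcp_rot'],degrees=True).as_matrix()
    return W@T[:3,3]+s['tool_pos'],W@T[:3,:3]@d
def won(uv,s,z):
    o,d=wray(uv,s);return o+d*(z-o[2])/d[2]
def wproj(p,s):
    m=camera_model("wrist");K=m["intrinsics"];T=m["T_tool_cam"]
    W=R.from_euler('xyz',s['tcp_rot'],degrees=True).as_matrix()
    c=T[:3,:3].T@(W.T@(np.asarray(p)-s['tool_pos'])-T[:3,3]);r=np.hypot(c[0],c[1]);th=np.arctan2(r,c[2])
    return K[:2,2]+c[:2]/r*th*K[0,0]
def blobs(img,col,amin=8):
    h=cv2.cvtColor(img,cv2.COLOR_RGB2HSV)
    m={'red':((h[...,0]<8)|(h[...,0]>172))&(h[...,1]>140)&(h[...,2]>80),
       'green':(h[...,0]>40)&(h[...,0]<85)&(h[...,1]>100)&(h[...,2]>50),
       'yellow':(h[...,0]>20)&(h[...,0]<35)&(h[...,1]>140)&(h[...,2]>90),
       'blue':(h[...,0]>100)&(h[...,0]<125)&(h[...,1]>140)&(h[...,2]>90)}[col].astype(np.uint8)
    n,l,st,c=cv2.connectedComponentsWithStats(m)
    return [(c[i],st[i,4],(l==i).astype(np.uint8)) for i in range(1,n) if st[i,4]>=amin]
E
python3 - <<'E'
from h import *
for n in("top","scene"):
    im=cv2.imread(f"pics/{n}0.png")[:,:,::-1].copy()
    for c in("red","green"):
        for b in blobs(im,c,6): print(n,c,np.round(b[0],1),b[1],np.round(on(n,b[0],38),1))
    for b in blobs(im,"yellow",100):
        cs=cv2.findContours(b[2],cv2.RETR_EXTERNAL,cv2.CHAIN_APPROX_NONE)[0][0]
        r=cv2.minAreaRect(cs); print(n,"yellow",b[0],b[1],[np.round(on(n,p,55),0).tolist() for p in cv2.boxPoints(r)])
cv2.imwrite("pics/c.png",cv2.resize(cv2.imread("pics/top0.png")[170:290,210:430],None,fx=3.6,fy=3.6,interpolation=cv2.INTER_CUBIC))
E
```

```text
top red [236.5 212.8] 28 [551.2 237.8  38. ]
top red [321.9 231.8] 21 [499.1  -5.7  38. ]
top red [276.4 236.5] 30 [484.9 122.5  38. ]
top green [267.6 204.3] 29 [576.4 149.8  38. ]
top green [252.3 208.4] 31 [564.1 193.3  38. ]
top green [260.3 241. ] 32 [471.8 167.3  38. ]
top yellow [380.78638743 219.39581152] 955 [[627.0, -68.0, 55.0], [662.0, -240.0, 55.0], [452.0, -274.0, 55.0], [419.0, -107.0, 55.0]]
scene red [352.1 168.6] 17 [483.7 125.8  38. ]
scene red [389.9 179.4] 17 [550.4 242.2  38. ]
scene red [316.8 181.8] 6 [517.6  -3.6  38. ]
scene green [364. 164.] 15 [471.4 170.9  38. ]
scene green [378.1 184.4] 17 [563.4 197.8  38. ]
scene green [366.1 189.6] 17 [576.8 153.1  38. ]
scene yellow [269.23632385 192.702407  ] 914 [[459.0, -272.0, 55.0], [419.0, -93.0, 55.0], [635.0, -66.0, 55.0], [667.0, -230.0, 55.0]]
scene yellow [242.39328744 348.88812392] 1162 [[1001.0, -444.0, 55.0], [1000.0, -95.0, 55.0], [1027.0, -94.0, 55.0], [1028.0, -438.0, 55.0]]
```

View pics/c.png

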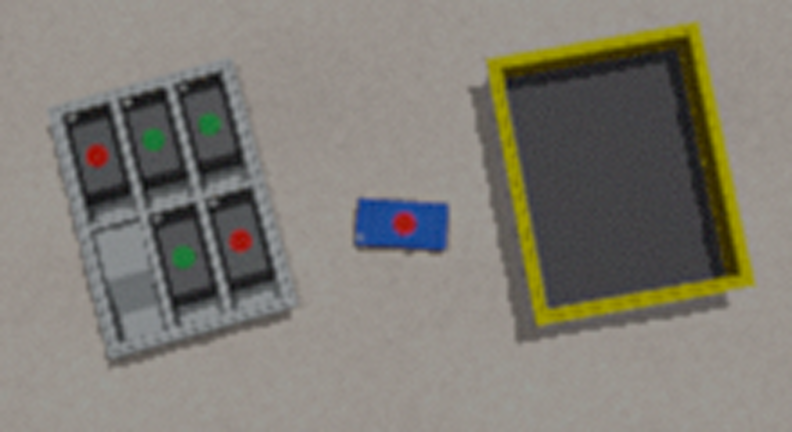

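The dot spacings (92 and 96 mm) match the tray, with yaw about 16° and the bin on the right. Next I'll move above the tray for a wrist view.

```bash
python3 - <<'E'
import bench;print([x for x in dir(bench) if not x.startswith('__')])
from h import *
s=sense();cv2.imwrite("pics/w0.png",snapshot("wrist")[:,:,::-1])
W=R.from_euler('xyz',s['tcp_rot'],degrees=True).as_matrix();print(W.round(3))
# target: tool x along tray x (yaw 16), looking down
for p in [(440,160,230)]: print(W.T@(np.array(p)-s['tool_pos']))
E
```

```text
['PlanningError', 'camera_model', 'grip_depth', 'hand_in', 'sense', 'snapshot']
[[ 0.925  0.381 -0.   ]
 [ 0.381 -0.925  0.002]
 [ 0.    -0.002 -1.   ]]
[ 467.71221846 -579.81958278    1.37223429]
```

View pics/w0.png

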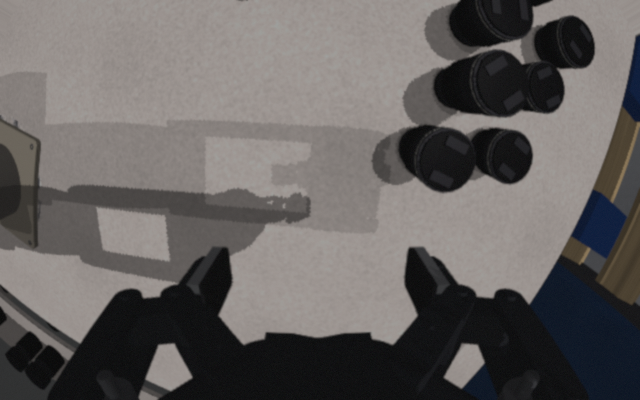

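Call:
step_arm:
  plan:
    - {"grip": 0,"tx": 2.6,"ty": -2.85}
    - {"grip": 0,"tx": 2.6,"ty": -2.85}
    - {"grip": 0,"tx": 2.6,"ty": -2.85}
    - {"grip": 0,"tx": 2.6,"ty": -2.85}
    - {"grip": 0,"tx": 2.6,"ty": -2.85}
    - {"grip": 0,"tx": 2.6,"ty": -2.85}
    - {"grip": 0,"tx": 2.6,"ty": -2.85}
    - {"grip": 0,"tx": 2.6,"ty": -2.85}
  newtons: 30

```text
invalid input
```

Call:
step_arm:
  plan:
    - {"grip": 0,"tx": 2.6,"ty": -2.85}
    - {"grip": 0,"tx": 2.6,"ty": -2.85}
    - {"grip": 0,"tx": 2.6,"ty": -2.85}
    - {"grip": 0,"tx": 2.6,"ty": -2.85}
    - {"grip": 0,"tx": 2.6,"ty": -2.85}
    - {"grip": 0,"tx": 2.6,"ty": -2.85}
    - {"grip": 0,"tx": 2.6,"ty": -2.85}
    - {"grip": 0,"tx": 2.6,"ty": -2.85}

```text
invalid input
```

Call:
step_arm:
  plan:
    - {"grip": 0,"tx": 2.6,"ty": -2.85}
    - {"grip": 0,"tx": 2.6,"ty": -2.85}
    - {"grip": 0,"tx": 2.6,"ty": -2.85}
    - {"grip": 0,"tx": 2.6,"ty": -2.85}
    - {"grip": 0,"az": 6.4}
    - {"grip": 0}

```text
invalid input
```

```bash
python3 - <<'E'
from h import *
print(grip_depth)
s=sense();print(s);im=snapshot("wrist");cv2.imwrite("pics/w1.png",im[:,:,::-1])
for c in("red","green"):
    for b in blobs(im,c,20): print(c,np.round(b[0],1),b[1],np.round(won(b[0],s,38),1))
E
```

```text
18.700000000000003
{'time': 0.15, 'joint_pos': array([-7.25019421e+01,  7.50593149e+00,  8.53170861e+01,  1.44647910e-03,
        8.72626103e+01, -4.89429760e+00]), 'qd': array([ 0.05200846, -0.1993402 , -0.16132983, -0.10880751,  0.02010437,
       -0.01147604]), 'joint_efforts': array([ 2.05003693e-03, -5.70063043e+01, -5.01156807e+01, -1.93065666e-04,
        9.57981858e-03, -4.44229886e-05]), 'tool_pos': array([ 228.45124918, -554.32545258,  230.45695827]), 'tcp_rot': array([-1.79914808e+02, -8.74503694e-03,  2.23922788e+01]), 'ft_force': array([ 0.0940672 , -0.27732175,  0.02670799]), 'wrist_torque': array([0.03148156, 0.01554481, 0.00492725]), 'finger_gap': 85.61809759474787}
```

View pics/w1.png

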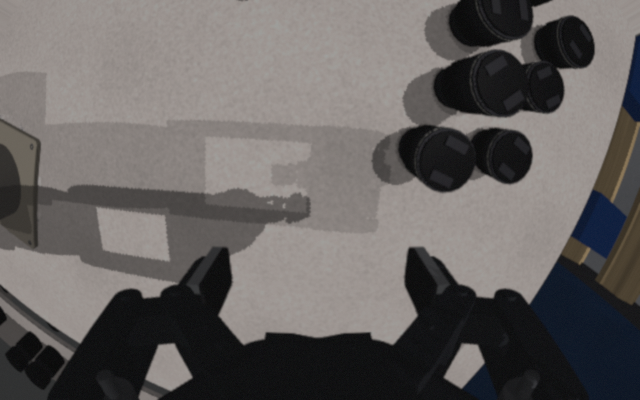

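The calls were refused and the arm hasn't moved. I'll try again with all keys in every row.

Call:
step_arm:
  plan:
    - {"grip": 0,"tx": 2.6,"ty": -2.85,"tz": 0,"ax": 0,"ay": 0,"az": 0}
  newtons: 30

```text
time: 0.28
tool_pos: [239.5, -521.3, 229.1]
tcp_rot: [-179.9, 0.1, 22.2]
ft_force: [0.7, -0.0, 0.1]
finger_gap: 75.8
```

Call:
step_arm:
  plan:
    - {"grip": 0,"tx": 2.6,"ty": -2.85,"tz": 0,"ax": 0,"ay": 0,"az": 0}
    - {"grip": 0,"tx": 2.6,"ty": -2.85,"tz": 0,"ax": 0,"ay": 0,"az": 0}
    - {"grip": 0,"tx": 2.6,"ty": -2.85,"tz": 0,"ax": 0,"ay": 0,"az": 0}
    - {"grip": 0,"tx": 2.6,"ty": -2.85,"tz": 0,"ax": 0,"ay": 0,"az": 0}
    - {"grip": 0,"tx": 2.6,"ty": -2.85,"tz": 0,"ax": 0,"ay": 0,"az": 0}
    - {"grip": 0,"tx": 2.6,"ty": -2.85,"tz": 0,"ax": 0,"ay": 0,"az": 0}
    - {"grip": 0,"tx": 2.6,"ty": -2.85,"tz": 0,"ax": 0,"ay": 0,"az": 0}
    - {"grip": 0,"tx": 2.6,"ty": -2.85,"tz": 0,"ax": 0,"ay": 0,"az": 0}
  newtons: 30

```text
time: 0.95
tool_pos: [347.3, -226.7, 231.3]
tcp_rot: [180.0, -0.0, 22.4]
ft_force: [1.3, 0.3, -0.5]
finger_gap: 0.0
```

Call:
step_arm:
  plan:
    - {"grip": 0,"tx": 2.6,"ty": -2.85,"tz": 0,"ax": 0,"ay": 0,"az": 0}
    - {"grip": 0,"tx": 2.6,"ty": -2.85,"tz": 0,"ax": 0,"ay": 0,"az": 0}
    - {"grip": 0,"tx": 2.6,"ty": -2.85,"tz": 0,"ax": 0,"ay": 0,"az": 0}
    - {"grip": 0,"tx": 2.6,"ty": -2.85,"tz": 0,"ax": 0,"ay": 0,"az": 0}
    - {"grip": 0,"tx": 2.6,"ty": -2.85,"tz": 0,"ax": 0,"ay": 0,"az": 0}
    - {"grip": 0,"tx": 2.6,"ty": -2.85,"tz": 0,"ax": 0,"ay": 0,"az": 0}
    - {"grip": 0,"tx": 2.6,"ty": -2.85,"tz": 0,"ax": 0,"ay": 0,"az": 0}
    - {"grip": 0,"tx": 2.6,"ty": -2.85,"tz": 0,"ax": 0,"ay": 0,"az": 0}

```text
time: 1.62
tool_pos: [452.9, 63.7, 231.4]
tcp_rot: [180.0, -0.0, 22.4]
ft_force: [0.3, -0.5, 0.1]
finger_gap: 0.3
```

Call:
step_arm:
  plan:
    - {"grip": 0,"tx": 2.6,"ty": -2.85,"tz": 0,"ax": 0,"ay": 0,"az": 0}
    - {"grip": 0,"tx": 2.6,"ty": -2.85,"tz": 0,"ax": 0,"ay": 0,"az": 0}
    - {"grip": 0,"tx": 2.2,"ty": -2.5,"tz": 0,"ax": 0,"ay": 0,"az": 0}
    - {"grip": 0,"tx": 0,"ty": 0,"tz": 0,"ax": 0,"ay": 0,"az": 6.4}
    - {"grip": 0,"tx": 0,"ty": 0,"tz": 0,"ax": 0,"ay": 0,"az": 0}

```text
time: 2.03
tool_pos: [489.6, 167.3, 230.6]
tcp_rot: [-180.0, 0.1, 15.9]
ft_force: [0.4, -0.3, -0.1]
finger_gap: -0.1
```

```bash
cat > look.py <<'E'
from h import *
import sys
s=sense();im=snapshot("wrist");cv2.imwrite(sys.argv[1],im[:,:,::-1])
print(s['time'],s['tool_pos'].round(1),s['tcp_rot'].round(2),s['joint_pos'].round(1),s['finger_gap'])
for c in("red","green"):
    for b in blobs(im,c,20): print(c,np.round(b[0],1),b[1],np.round(won(b[0],s,38),1))
E
python3 look.py pics/w2.png
```

```text
2.0333 [489.6 167.3 230.6] [-1.7999e+02  8.0000e-02  1.5880e+01] [13.2 -5.3 98.3  0.  87.1 87.3] -0.08034195943649108
red [268.2 102.6] 201 [550.6 239.7  38. ]
red [353.  188.1] 182 [484.1 123.9  38. ]
red [448.  198.3] 105 [504.4   7.8  38. ]
green [311.1 101.5] 200 [563.5 195.3  38. ]
green [354.2 101.5] 198 [576.6 151.   38. ]
green [312.  188.5] 191 [471.  168.3  38. ]
```

View pics/w2.png

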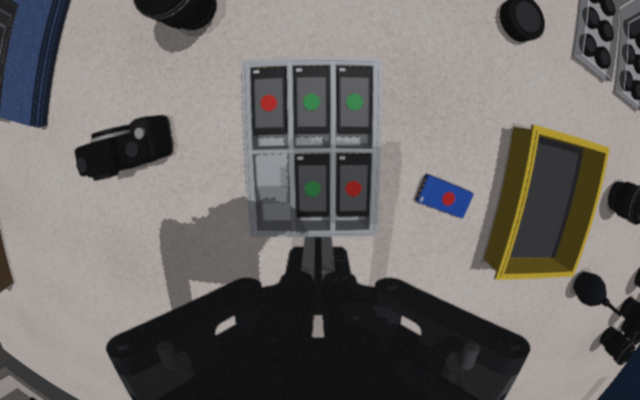

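The wrist view shows six tray pockets, with red dots at (268,103) and (353,188) and the empty pocket near-left. The positions agree with the other views to about 2 mm. Now I'll fit the tray pose and check the dot's place on the battery.

```bash
python3 - <<'E'
from h import *
s=sense()
im=cv2.imread("pics/w2.png")
cv2.imwrite("pics/w2c.png",cv2.resize(im[50:250,230:395],None,fx=3,fy=3,interpolation=cv2.INTER_CUBIC))
T=np.array([[55.5,46],[55.5,0],[55.5,-46],[-40.5,0],[-40.5,-46]])
def fit(Wp):
    a=T-T.mean(0);b=Wp-Wp.mean(0);th=np.arctan2((a[:,0]*b[:,1]-a[:,1]*b[:,0]).sum(),(a*b).sum())
    Rm=np.array([[np.cos(th),-np.sin(th)],[np.sin(th),np.cos(th)]]);t=Wp.mean(0)-Rm@T.mean(0)
    print(np.degrees(th),t,((T@Rm.T+t)-Wp).round(1).tolist());return Rm,t
w=np.array([[550.6,239.7],[563.5,195.3],[576.6,151],[471,168.3],[484.1,123.9]])
fit(w)
fit(np.array([[551.2,237.8],[564.1,193.3],[576.4,149.8],[471.8,167.3],[484.9,122.5]]))
fit(np.array([[550.4,242.2],[563.4,197.8],[576.8,153.1],[471.4,170.9],[483.7,125.8]]))
Rm,t=fit(w)
# profile along columns
g=cv2.cvtColor(im,cv2.COLOR_BGR2GRAY)
for col in(346,362,260,277):
    print(col,[(r,int(g[r,col]),int(round((Rm.T@(won((col,r),s,38)[:2]-t))[0]))) for r in range(55,240,2)])
E
```

```text
16.326385927955275 [510.16334153 179.66206002] [[-0.1, -0.3], [-0.1, -0.0], [-0.2, 0.1], [0.3, -0.0], [0.1, 0.2]]
16.147962273102852 [510.69595863 178.22119755] [[0.0, 0.0], [-0.1, 0.4], [0.4, -0.3], [-0.0, -0.3], [-0.3, 0.3]]
16.340654743696327 [510.14234047 181.97732901] [[0.1, -0.5], [0.0, -0.2], [-0.5, 0.4], [-0.1, -0.3], [0.5, 0.6]]
16.326385927955275 [510.16334153 179.66206002] [[-0.1, -0.3], [-0.1, -0.0], [-0.2, 0.1], [0.3, -0.0], [0.1, 0.2]]
346 [(55, 165, 107), (57, 163, 104), (59, 159, 102), (61, 150, 100), (63, 150, 98), (65, 96, 95), (67, 47, 93), (69, 63, 91), (71, 56, 89), (73, 49, 87), (75, 51, 84), (77, 77, 82), (79, 96, 80), (81, 96, 78), (83, 95, 76), (85, 96, 73), (87, 95, 71), (89, 96, 69), (91, 96, 67), (93, 94, 65), (95, 95, 62), (97, 95, 60), (99, 95, 58), (101, 95, 56), (103, 96, 54), (105, 84, 52), (107, 86, 49), (109, 91, 47), (111, 93, 45), (113, 92, 43), (115, 93, 41), (117, 91, 39), (119, 92, 36), (121, 90, 34), (123, 89, 32), (125, 85, 30), (127, 48, 28), (129, 42, 25), (131, 38, 23), (133, 51, 21), (135, 93, 19), (137, 144, 17), (139, 153, 14), (141, 14
[... 4433 characters left out ...]
3), (157, 147, -5), (159, 148, -7), (161, 148, -10), (163, 148, -12), (165, 147, -14), (167, 146, -16), (169, 146, -19), (171, 146, -21), (173, 147, -23), (175, 146, -25), (177, 146, -28), (179, 146, -30), (181, 145, -32), (183, 145, -35), (185, 135, -37), (187, 115, -39), (189, 112, -42), (191, 113, -44), (193, 113, -46), (195, 112, -49), (197, 113, -51), (199, 111, -54), (201, 83, -56), (203, 84, -58), (205, 89, -61), (207, 90, -63), (209, 90, -66), (211, 89, -68), (213, 90, -71), (215, 88, -73), (217, 89, -75), (219, 85, -78), (221, 60, -80), (223, 56, -83), (225, 56, -85), (227, 57, -88), (229, 58, -91), (231, 83, -93), (233, 89, -96), (235, 108, -98), (237, 157, -101), (239, 166, -104)]
```

View pics/w2c.png

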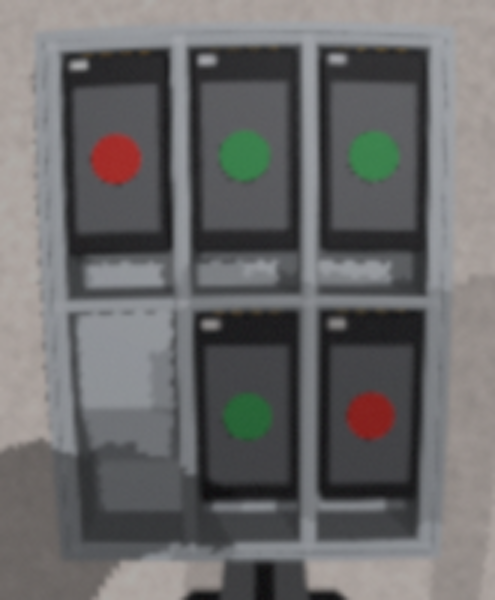

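The battery ends, pocket walls and crest agree once I shift the dot-based fit about +1.7 mm along tray x. That puts the tray at (511.8, 180.1) with yaw 16.3°. I'll press the near-right reject first, with the tool tilted 30° so that only the fingertip's back edge touches.

Call:
step_arm:
  plan:
    - {"grip": 0,"tx": -1.3,"ty": 1.3,"tz": 3.0,"ax": 0,"ay": 0,"az": -0.4}
    - {"grip": 0,"tx": -1.3,"ty": 1.3,"tz": 3.0,"ax": 0,"ay": 0,"az": 0}
    - {"grip": 0,"tx": -1.3,"ty": 1.4,"tz": 3.0,"ax": 0,"ay": 0,"az": 0}
    - {"grip": 0,"tx": 0,"ty": 0,"tz": 3.0,"ax": 0,"ay": 6,"az": 0}
    - {"grip": 0,"tx": 0,"ty": 0,"tz": 0,"ax": 0,"ay": 6,"az": 0}
    - {"grip": 0,"tx": 0,"ty": 0,"tz": 0,"ax": 0,"ay": 6,"az": 0}
    - {"grip": 0,"tx": 0,"ty": 0,"tz": 0,"ax": 0,"ay": 6,"az": 0}
    - {"grip": 0,"tx": 0,"ty": 0,"tz": 0,"ax": 0,"ay": 6,"az": 0}

```text
time: 2.75
tool_pos: [464.0, 115.0, 111.4]
tcp_rot: [179.8, -30.3, 16.6]
ft_force: [-0.6, -0.1, 0.9]
finger_gap: -0.3
```

Call:
step_arm:
  plan:
    - {"grip": 0,"tx": 0,"ty": 0,"tz": 0,"ax": 0,"ay": 0,"az": 0}
    - {"grip": 0,"tx": 0,"ty": 0,"tz": 0,"ax": 0,"ay": 0,"az": 0}

```text
time: 2.92
tool_pos: [463.5, 115.0, 112.1]
tcp_rot: [179.9, -30.1, 16.4]
ft_force: [1.1, 0.5, 0.5]
finger_gap: -0.0
```

```bash
cat > go.py <<'E'
# usage: go.py trayx trayy z  -> tool shift (cm) to bring TCP there
from h import *
import sys
TR=np.array([511.8,180.1,0]);YAW=16.3
s=sense();W=R.from_euler('xyz',s['tcp_rot'],degrees=True);Tz=R.from_euler('z',YAW,degrees=True)
p=Tz.inv().apply(s['tool_pos']-TR)
print('t',round(s['time'],2),'tray tcp',p.round(1),'rot in tray',(Tz.inv()*W).as_matrix().round(3).tolist(),'J',s['joint_pos'].round(1),'F',s['ft_force'].round(1),'gap',round(s['finger_gap'],1))
if len(sys.argv)>3:
    q=np.array(list(map(float,sys.argv[1:4])));d=Tz.apply(q-p);print('tool shift cm',(W.inv().apply(d)/10).round(2))
E
python3 go.py -64 -46 50; python3 look.py pics/w3.png
```

```text
t 2.92 tray tcp [-64.6 -48.9 112.1] rot in tray [[0.865, 0.001, 0.501], [0.002, -1.0, -0.001], [0.501, 0.002, -0.865]] J [  2.6 -40.5 142.    8.9  49.4  72.1] F [1.1 0.5 0.5] gap -0.0
tool shift cm [-3.06 -0.31  5.4 ]
2.9167 [463.5 115.  112.1] [179.86 -30.1   16.44] [  2.6 -40.5 142.    8.9  49.4  72.1] -0.046721649249554374
red [209.7 118.2] 258 [551.5 240.2  38. ]
red [313.1 227.4] 361 [485.6 124.5  38. ]
red [457.6 252.8] 244 [496.9   6.2  38. ]
green [260.  115.9] 291 [564.5 195.8  38. ]
green [313.7 115.2] 304 [577.4 151.4  38. ]
green [253.3 228.1] 406 [471.7 168.6  38. ]
```

View pics/w3.png

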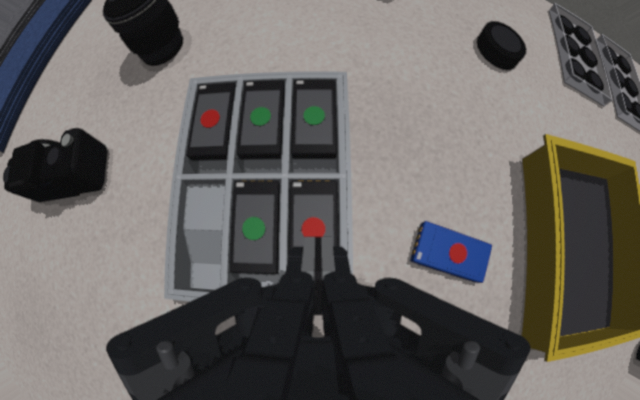

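J3 is at 142°, close to its 143.1° limit, so I'll reduce the tilt to 18° before pressing.

Call:
step_arm:
  plan:
    - {"grip": 0,"tx": 0,"ty": -0.3,"tz": 0,"ax": 0,"ay": -6,"az": 0}
    - {"grip": 0,"tx": 0,"ty": 0,"tz": 0,"ax": 0,"ay": -6,"az": 0}
    - {"grip": 0,"tx": 0,"ty": 0,"tz": 0,"ax": 0,"ay": 0,"az": 0}
    - {"grip": 0,"tx": 0,"ty": 0,"tz": 0,"ax": 0,"ay": 0,"az": 0}

```text
time: 3.3
tool_pos: [463.8, 119.4, 110.4]
tcp_rot: [-180.0, -17.8, 16.5]
ft_force: [0.3, 0.4, 0.2]
finger_gap: 0.1
```

```bash
python3 go.py -63 -46 48
```

```text
t 3.3 tray tcp [-63.1 -44.8 110.4] rot in tray [[0.952, 0.003, 0.305], [0.003, -1.0, 0.001], [0.305, -0.0, -0.952]] J [  5.8 -25.3 129.3   3.8  58.5  77.8] F [0.3 0.4 0.2] gap 0.1
tool shift cm [-1.9   0.12  5.94]
```

Call:
step_arm:
  plan:
    - {"grip": 0,"tx": -0.6,"ty": 0.1,"tz": 2.0,"ax": 0,"ay": 0,"az": 0}
    - {"grip": 0,"tx": -0.6,"ty": 0,"tz": 2.0,"ax": 0,"ay": 0,"az": 0}
    - {"grip": 0,"tx": -0.7,"ty": 0,"tz": 1.9,"ax": 0,"ay": 0,"az": 0}
    - {"grip": 0,"tx": 0,"ty": 0,"tz": 0,"ax": 0,"ay": 0,"az": 0}
    - {"grip": 0,"tx": 0,"ty": 0,"tz": 0,"ax": 0,"ay": 0,"az": 0}

```text
time: 3.72
tool_pos: [461.9, 118.0, 48.2]
tcp_rot: [-180.0, -17.9, 16.4]
ft_force: [0.5, -0.5, 0.7]
finger_gap: -0.1
```

```bash
python3 go.py -63 -46 40; python3 look.py pics/w4.png
```

```text
t 3.72 tray tcp [-65.4 -45.6  48.2] rot in tray [[0.952, 0.002, 0.307], [0.002, -1.0, 0.001], [0.307, -0.0, -0.952]] J [  5.6 -19.9 132.5   4.3  49.9  76.9] F [ 0.5 -0.5  0.7] gap -0.1
tool shift cm [-0.03  0.04  0.85]
3.7167 [461.9 118.   48.2] [-179.97  -17.85   16.4 ] [  5.6 -19.9 132.5   4.3  49.9  76.9] -0.054789690323385834
red [174.3  55.5] 457 [551.6 240.5  38. ]
red [317.6 207.5] 833 [484.6 124.2  38. ]
red [499.6 234.9] 366 [499.3  11.   38. ]
green [318.   45.1] 598 [577.7 151.4  38. ]
green [242.2  48. ] 561 [564.6 196.   38. ]
green [234.7 207. ] 779 [471.6 168.7  38. ]
```

View pics/w4.png

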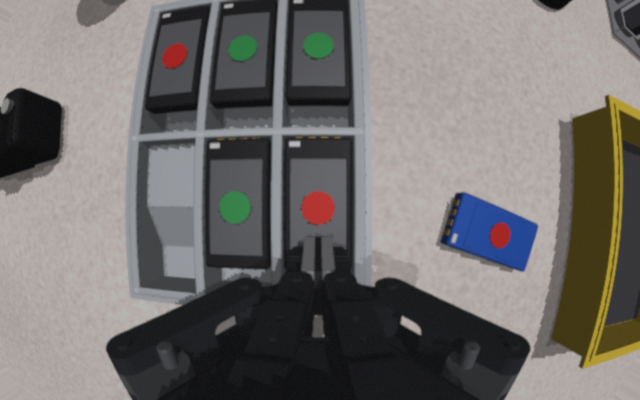

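Call:
step_arm:
  plan:
    - {"grip": 0,"tx": 0,"ty": 0,"tz": 0.4,"ax": 0,"ay": 0,"az": 0}
    - {"grip": 0,"tx": 0,"ty": 0,"tz": 0.4,"ax": 0,"ay": 0,"az": 0}
    - {"grip": 0,"tx": -0.09,"ty": 0,"tz": 0.29,"ax": 0,"ay": 0,"az": 0}
    - {"grip": 0,"tx": 0,"ty": 0,"tz": 0,"ax": 0,"ay": 0,"az": 0}

```text
time: 4.1
tool_pos: [465.7, 119.0, 38.6]
tcp_rot: [180.0, -18.0, 16.4]
ft_force: [-0.6, -0.4, -0.3]
finger_gap: 0.4
```

```bash
python3 go.py -63 -46 30; python3 look.py pics/w5.png
```

```text
t 4.1 tray tcp [-61.4 -45.7  38.6] rot in tray [[0.951, 0.002, 0.309], [0.002, -1.0, 0.0], [0.309, 0.0, -0.951]] J [  5.7 -18.1 132.4   4.4  48.1  76.9] F [-0.6 -0.4 -0.3] gap 0.4
tool shift cm [-0.42  0.03  0.77]
4.1 [465.7 119.   38.6] [180.   -18.01  16.4 ] [  5.7 -18.1 132.4   4.4  48.1  76.9] 0.44973724080081184
red [167.1  55.2] 492 [551.3 240.4  38. ]
red [317.3 219.4] 941 [482.5 123.6  38. ]
red [506.4 242.2] 387 [499.5  11.9  38. ]
green [317.6  43.6] 667 [577.4 151.4  38. ]
green [237.8  46.8] 618 [564.4 195.9  38. ]
green [229.6 214.9] 866 [471.4 168.7  38. ]
```

View pics/w5.png

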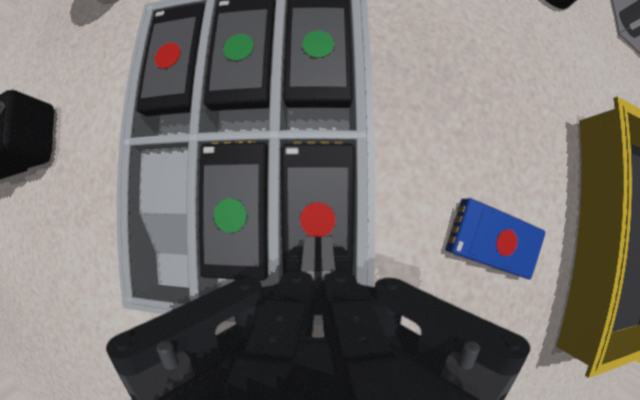

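It has started to tip. The contact end is rising at about (318,145), so I'll keep going straight down.

Call:
step_arm:
  plan:
    - {"grip": 0,"tx": -0.22,"ty": 0,"tz": 0.24,"ax": 0,"ay": 0,"az": 0}
    - {"grip": 0,"tx": -0.14,"ty": 0,"tz": 0.28,"ax": 0,"ay": 0,"az": 0}
    - {"grip": 0,"tx": -0.09,"ty": 0,"tz": 0.28,"ax": 0,"ay": 0,"az": 0}
    - {"grip": 0,"tx": 0,"ty": 0,"tz": 0,"ax": 0,"ay": 0,"az": 0}

```text
time: 4.48
tool_pos: [462.6, 118.2, 28.2]
tcp_rot: [-180.0, -17.8, 16.4]
ft_force: [0.3, -0.1, -0.2]
finger_gap: -0.1
```

```bash
python3 go.py -63 -46 26; python3 look.py pics/w6.png
```

```text
t 4.48 tray tcp [-64.6 -45.6  28.2] rot in tray [[0.952, 0.002, 0.306], [0.002, -1.0, 0.001], [0.306, -0.0, -0.952]] J [  5.6 -17.4 133.    4.5  46.9  76.7] F [ 0.3 -0.1 -0.2] gap -0.1
tool shift cm [0.09 0.04 0.26]
4.4833 [462.6 118.2  28.2] [-179.98  -17.84   16.39] [  5.6 -17.4 133.    4.5  46.9  76.7] -0.06879184191963027
red [160.6  42.8] 518 [551.5 240.6  38. ]
red [317.5 224.7] 746 [477.5 122.2  38. ]
red [515.3 238.7] 411 [499.1  12.8  38. ]
green [317.9  29.2] 717 [577.6 151.4  38. ]
green [234.1  33. ] 660 [564.5 196.   38. ]
green [224.1 209. ] 987 [471.5 168.8  38. ]
```

View pics/w6.png

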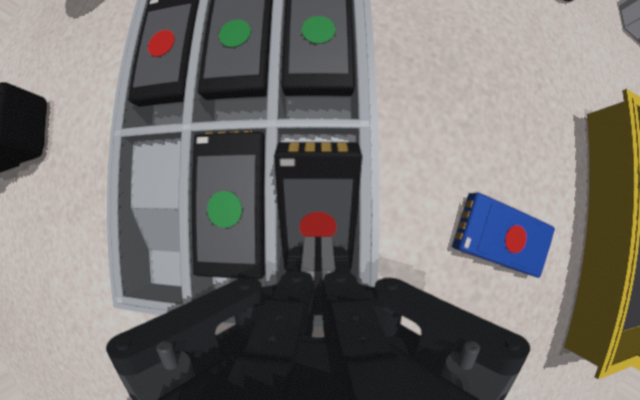

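It has tipped. The brass contacts now show at about (318,147) and the force is near zero. I'll raise the arm, open to 54 mm, look again and then pinch.

Call:
step_arm:
  plan:
    - {"grip": 0,"tx": 0.6,"ty": 0,"tz": -1.9,"ax": 0,"ay": 0,"az": 0}
    - {"grip": 0,"tx": 0.6,"ty": 0,"tz": -1.9,"ax": 0,"ay": 0,"az": 0}
    - {"grip": 5.4,"tx": 0.9,"ty": 0,"tz": -2.9,"ax": 0,"ay": 0,"az": 0}
    - {"grip": 5.4,"tx": 3.5,"ty": 0,"tz": 1.0,"ax": 0,"ay": 0,"az": 0}
    - {"grip": 5.4,"tx": 0,"ty": 0,"tz": 0,"ax": 0,"ay": 7,"az": 0}
    - {"grip": 5.4,"tx": 0,"ty": 0,"tz": 0,"ax": 0,"ay": 0,"az": 0}
    - {"grip": 5.4,"tx": 0,"ty": 0,"tz": 0,"ax": 0,"ay": 0,"az": 0}

```text
time: 5.12
tool_pos: [492.6, 127.9, 93.0]
tcp_rot: [-179.8, -24.1, 16.3]
ft_force: [-0.6, 0.2, -0.0]
finger_gap: 54.1
```

```bash
python3 go.py -23 -46 62; python3 look.py pics/w7.png
```

```text
t 5.12 tray tcp [-33.1 -44.7  93. ] rot in tray [[0.913, 0.001, 0.409], [0.0, -1.0, 0.003], [0.409, -0.003, -0.913]] J [  5.5 -24.2 132.1   6.1  48.5  76. ] F [-0.6  0.2 -0. ] gap 54.1
tool shift cm [-0.35  0.14  3.24]
5.1167 [492.6 127.9  93. ] [-179.82  -24.14   16.31] [  5.5 -24.2 132.1   6.1  48.5  76. ] 54.08591968841272
red [199.5 130.8] 357 [551.7 240.5  38. ]
red [318.7 275.2] 369 [475.5 121.8  38. ]
red [473.1 276.5] 201 [502.6   8.   38. ]
green [319.3 127.5] 428 [577.7 151.3  38. ]
green [257.1 128.4] 409 [564.6 195.9  38. ]
```

View pics/w7.png

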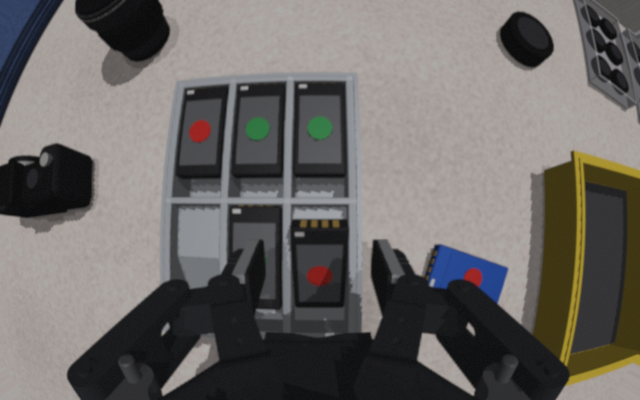

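```bash
cat > tp.py <<'E'
from h import *
TR=np.array([511.8,180.1,0]);Tz=R.from_euler('z',16.3,degrees=True)
def W(x,y,z): return Tz.apply([x,y,z])+TR
E
python3 - <<'E'
from tp import *
s=sense()
for n,p in dict(topL=(-19.1,-27,58.3),topR=(-19.1,-65,58.3),botL=(-10.9,-27,46.9),dot=(-42.5+1*.809-8.2,-46,24+11.3+.6),wall=(-2.5,-46,38)).items(): print(n,wproj(W(*p),s).round(1))
im=cv2.imread("pics/w7.png");cv2.imwrite("pics/w7c.png",cv2.resize(im[190:330,220:400],None,fx=4,fy=4,interpolation=cv2.INTER_CUBIC))
E
```

```text
topL [288.7 234.1]
topR [347.4 234.2]
botL [290.4 222.6]
dot [318.  277.5]
wall [318.1 211.6]
```

View pics/w7c.png

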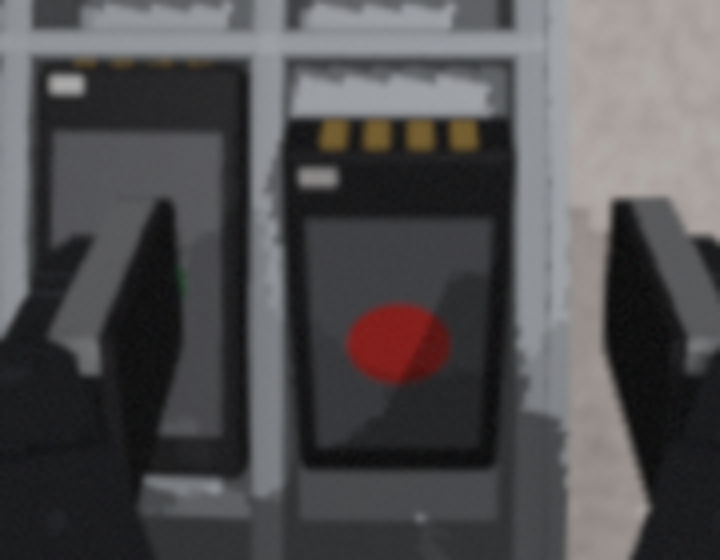

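Call:
step_arm:
  plan:
    - {"grip": 5.4,"tx": -0.3,"ty": 0.13,"tz": 1.5,"ax": 0,"ay": 0,"az": 0}
    - {"grip": 5.4,"tx": -0.3,"ty": 0,"tz": 1.5,"ax": 0,"ay": 0,"az": 0}
    - {"grip": 5.4,"tx": -0.2,"ty": 0,"tz": 1.2,"ax": 0,"ay": 0,"az": 0}
    - {"grip": 5.4,"tx": 0,"ty": 0,"tz": 0,"ax": 0,"ay": 0,"az": 0}
    - {"grip": 5.4,"tx": 0,"ty": 0,"tz": 0,"ax": 0,"ay": 0,"az": 0}

```text
time: 5.58
tool_pos: [510.0, 130.4, 62.4]
tcp_rot: [180.0, -25.2, 16.4]
ft_force: [0.7, -0.8, -0.3]
finger_gap: 53.9
```

```bash
python3 go.py -21 -46 44;python3 look.py pics/w8.png
```

```text
t 5.58 tray tcp [-15.7 -47.2  62.4] rot in tray [[0.905, 0.002, 0.426], [0.002, -1.0, 0.0], [0.426, 0.001, -0.905]] J [  5.6 -18.3 131.7   6.8  42.   75.1] F [ 0.7 -0.8 -0.3] gap 53.9
tool shift cm [-1.27 -0.12  1.44]
5.5833 [510.  130.4  62.4] [179.95 -25.21  16.41] [  5.6 -18.3 131.7   6.8  42.   75.1] 53.93747026875779
red [178.1 142.3] 462 [551.2 240.4  38. ]
red [310.5 305.7] 146 [477.7 124.9  38. ]
green [242.9 139.6] 568 [564.1 195.8  38. ]
green [315.2 138.7] 601 [577.1 151.2  38. ]
```

View pics/w8.png

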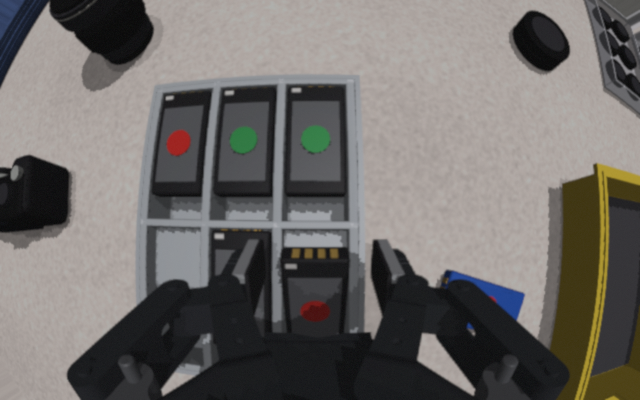

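Call:
step_arm:
  plan:
    - {"grip": 5.4,"tx": -0.6,"ty": -0.05,"tz": 0.6,"ax": 0,"ay": 0,"az": 0}
    - {"grip": 5.4,"tx": -0.6,"ty": 0,"tz": 0.6,"ax": 0,"ay": 0,"az": 0}
    - {"grip": 5.4,"tx": 0,"ty": 0,"tz": 0.2,"ax": 0,"ay": 0,"az": 0}
    - {"grip": 5.4,"tx": 0,"ty": 0,"tz": 0,"ax": 0,"ay": 0,"az": 0}

```text
time: 5.97
tool_pos: [502.7, 129.2, 40.9]
tcp_rot: [-180.0, -24.9, 16.4]
ft_force: [-0.7, -0.5, 0.6]
finger_gap: 53.8
```

```bash
python3 go.py -21 -46 44;python3 look.py pics/w9.png
```

```text
t 5.97 tray tcp [-23.  -46.3  40.9] rot in tray [[0.907, 0.002, 0.421], [0.001, -1.0, 0.001], [0.421, -0.0, -0.907]] J [  5.5 -16.9 133.1   7.2  39.5  74.6] F [-0.7 -0.5  0.6] gap 53.8
tool shift cm [ 0.32 -0.03 -0.19]
5.9667 [502.7 129.2  40.9] [-179.98  -24.91   16.38] [  5.5 -16.9 133.1   7.2  39.5  74.6] 53.83491966308269
red [166.8 120. ] 522 [551.3 240.4  38. ]
red [504.3 299.8] 294 [503.1  11.7  38. ]
red [315.1 304.8] 521 [475.9 122.2  38. ]
green [316.6 113.8] 714 [577.2 151.2  38. ]
green [236.9 115.5] 657 [564.2 195.8  38. ]
```

View pics/w9.png

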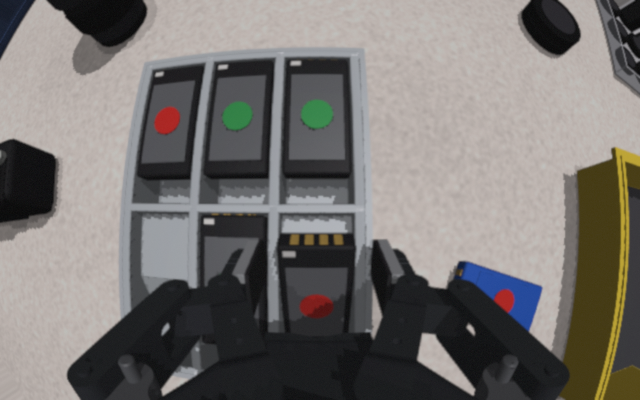

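Call:
step_arm:
  plan:
    - {"grip": 5.4,"tx": 0.3,"ty": 0,"tz": -0.2,"ax": 0,"ay": 0,"az": 0}
    - {"grip": 3.0,"tx": 0,"ty": 0,"tz": 0,"ax": 0,"ay": 0,"az": 0}
    - {"grip": 3.0,"tx": 0,"ty": 0,"tz": 0,"ax": 0,"ay": 0,"az": 0}
    - {"grip": 3.0,"tx": 0,"ty": 0,"tz": 0,"ax": 0,"ay": 0,"az": 0}
    - {"grip": 3.0,"tx": 0,"ty": 0,"tz": 0,"ax": 0,"ay": 0,"az": 0}
  newtons: 45

```text
time: 6.43
tool_pos: [506.1, 129.9, 45.7]
tcp_rot: [180.0, -25.1, 16.4]
ft_force: [-0.1, 0.3, 2.8]
finger_gap: 36.4
```

```bash
python3 go.py -21 -46 44
```

```text
t 6.43 tray tcp [-19.6 -46.6  45.7] rot in tray [[0.906, 0.002, 0.424], [0.001, -1.0, 0.0], [0.424, 0.0, -0.906]] J [  5.6 -17.  132.6   7.1  39.9  74.7] F [-0.1  0.3  2.8] gap 36.4
tool shift cm [-0.2  -0.06  0.1 ]
```

Call:
step_arm:
  plan:
    - {"grip": 3.0,"tx": 0.21,"ty": 0,"tz": -0.45,"ax": 0,"ay": 0,"az": 0}
    - {"grip": 3.0,"tx": 0.42,"ty": 0,"tz": -0.9,"ax": 0,"ay": 0,"az": 0}
    - {"grip": 3.0,"tx": 0.42,"ty": 0,"tz": -0.9,"ax": 0,"ay": 0,"az": 0}
    - {"grip": 3.0,"tx": 0.85,"ty": 0,"tz": -1.8,"ax": 0,"ay": 0,"az": 0}
    - {"grip": 3.0,"tx": 0.85,"ty": 0,"tz": -1.8,"ax": 0,"ay": 0,"az": 0}
    - {"grip": 3.0,"tx": 0.85,"ty": 0,"tz": -1.8,"ax": 0,"ay": 0,"az": 0}
    - {"grip": 3.0,"tx": 0,"ty": 0,"tz": 0,"ax": 0,"ay": 0,"az": 0}

```text
time: 7.02
tool_pos: [508.2, 130.2, 134.8]
tcp_rot: [179.9, -25.4, 16.4]
ft_force: [0.9, -0.1, -0.0]
finger_gap: 36.5
```

```bash
python3 go.py -21 -46 44;python3 look.py pics/w10.png
```

```text
t 7.02 tray tcp [-17.4 -46.9 134.8] rot in tray [[0.903, 0.002, 0.429], [0.002, -1.0, -0.0], [0.429, 0.001, -0.903]] J [  5.6 -25.7 128.9   5.8  51.9  76.6] F [ 0.9 -0.1 -0. ] gap 36.5
tool shift cm [-4.21 -0.1   8.05]
7.0167 [508.2 130.2 134.8] [179.92 -25.38  16.42] [  5.6 -25.7 128.9   5.8  51.9  76.6] 36.47387757216925
red [212.5 166.3] 280 [551.1 240.   38. ]
red [308.5 304.5] 93 [462.2 124.   38. ]
green [262.7 165.6] 312 [564.  195.6  38. ]
green [316.  165.4] 323 [576.9 151.2  38. ]
```

View pics/w10.png

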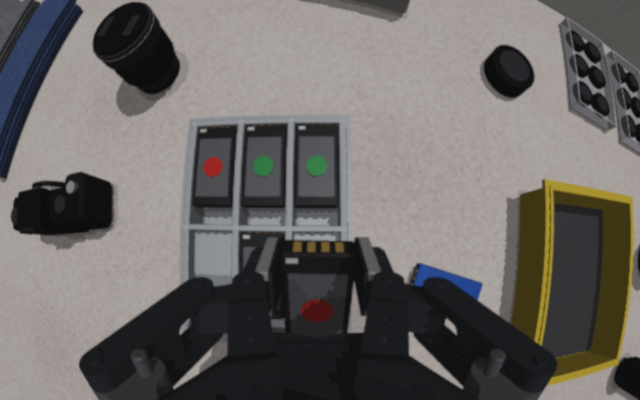

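It's held, with a 36.5 mm gap, and it hangs clear of the tray. I'll carry it to the bin and level it on the way.

Call:
step_arm:
  plan:
    - {"grip": 3.0,"tx": 0,"ty": 2.5,"tz": 0,"ax": 0,"ay": -4.5,"az": 0}
    - {"grip": 3.0,"tx": 0,"ty": 3.5,"tz": 0,"ax": 0,"ay": -4.5,"az": 0}
    - {"grip": 3.0,"tx": 0,"ty": 3.5,"tz": 0,"ax": 0,"ay": -4.5,"az": 0}
    - {"grip": 3.0,"tx": 0,"ty": 3.5,"tz": 0,"ax": 0,"ay": -4.5,"az": 0}
    - {"grip": 3.0,"tx": 0,"ty": 3.5,"tz": 0,"ax": 0,"ay": -4.5,"az": 0}
    - {"grip": 3.0,"tx": 0,"ty": 3.5,"tz": 0,"ax": 0,"ay": -4.5,"az": 0}
    - {"grip": 3.0,"tx": 0,"ty": 3.5,"tz": 0,"ax": 0,"ay": -4.5,"az": 0}
    - {"grip": 3.0,"tx": 0,"ty": 3.5,"tz": 0,"ax": 0,"ay": -4.5,"az": 0}

```text
time: 7.73
tool_pos: [581.4, -130.7, 127.7]
tcp_rot: [-179.9, 11.3, 16.4]
ft_force: [0.1, -0.2, 0.7]
finger_gap: 36.5
```

Call:
step_arm:
  plan:
    - {"grip": 3.0,"tx": -2.5,"ty": 2.5,"tz": 0,"ax": 0,"ay": 0,"az": 3}
    - {"grip": 3.0,"tx": -2.5,"ty": 2.0,"tz": 0,"ax": 0,"ay": 0,"az": 3}
    - {"grip": 3.0,"tx": -1.5,"ty": 0,"tz": 0,"ax": 0,"ay": 0,"az": 0}
    - {"grip": 3.0,"tx": 0,"ty": 0,"tz": 0,"ax": 0,"ay": 0,"az": 0}

```text
time: 8.07
tool_pos: [528.8, -189.4, 139.6]
tcp_rot: [179.0, 11.2, 10.1]
ft_force: [-0.6, 0.2, -0.7]
finger_gap: 36.1
```

```bash
python3 go.py;python3 look.py pics/w11.png; python3 - <<'E'
from h import *
cv2.imwrite("pics/s11.png",snapshot("scene")[:,:,::-1])
E
```

```text
t 8.07 tray tcp [ -87.4 -359.4  139.6] rot in tray [[0.975, -0.104, -0.195], [-0.106, -0.994, 0.003], [-0.194, 0.018, -0.981]] J [-20.6  14.4  87.9  -6.6  86.8  60. ] F [-0.6  0.2 -0.7] gap 36.1
8.0667 [ 528.8 -189.4  139.6] [178.96  11.2   10.12] [-20.6  14.4  87.9  -6.6  86.8  60. ] 36.082842677587095
red [124.4 163.6] 165 [512.1 -18.9  38. ]
red [316.5 310.4] 566 [ 370.  -219.2   38. ]
green [ 4.6 91.2] 108 [576.3 153.8  38. ]
green [ 10.2 178.4] 79 [470.3 171.4  38. ]
```

View pics/w11.png

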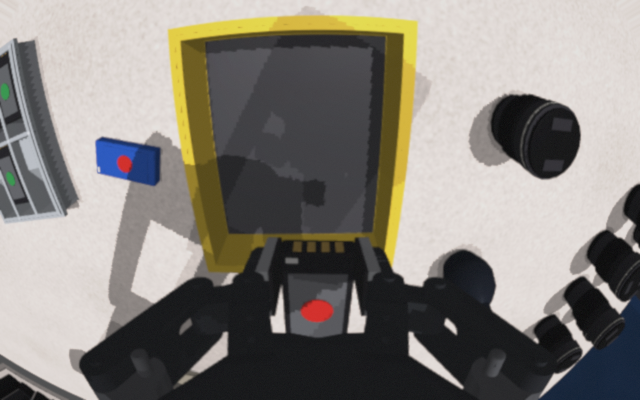

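View pics/s11.png

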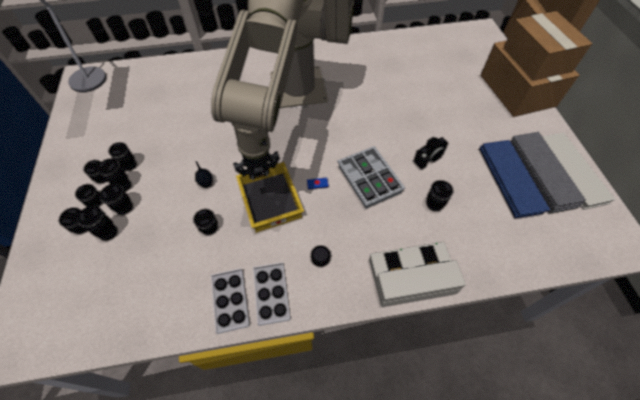

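```bash
python3 - <<'E'
from h import *
s=sense()
for uv,z in [((207,42),4),((386,37),4),((373,234),4),((228,233),4),((168,30),55),((418,21),55),((208,272),55)]:print(uv,won(uv,s,z).round(0))
# battery edges: top contact edge in hand
im=cv2.imread("pics/w11.png");cv2.imwrite("pics/w11c.png",cv2.resize(im[230:345,260:380],None,fx=5,fy=5,interpolation=cv2.INTER_CUBIC))
E
```

```text
(207, 42) [622. -79.   4.]
(386, 37) [ 650. -226.    4.]
(373, 234) [ 460. -263.    4.]
(228, 233) [ 434. -112.    4.]
(168, 30) [630. -65.  55.]
(418, 21) [ 663. -234.   55.]
(208, 272) [ 422. -104.   55.]
```

View pics/w11c.png

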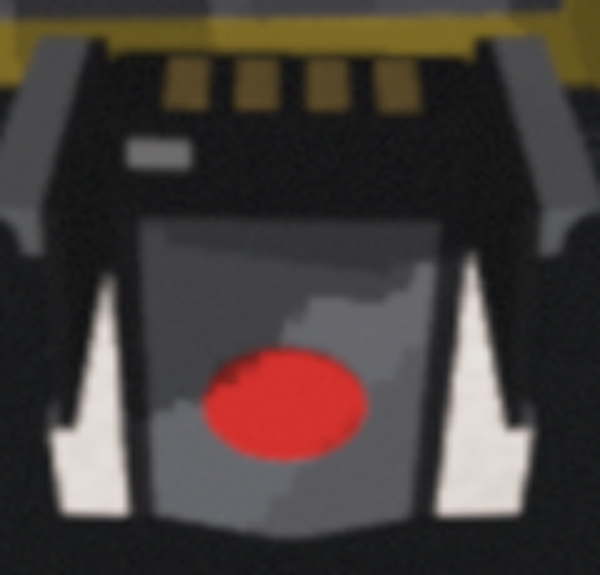

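```bash
python3 - <<'E'
from h import *
s=sense();Z=R.from_euler('z',10.1,degrees=True)
for a in(0,-5,-10,-15,5):
    c,sn=np.cos(np.radians(a)),np.sin(np.radians(a))
    f=lambda u,w,y=0: wproj(s['tool_pos']+Z.apply([u*c+w*sn,y,-u*sn+w*c]),s).round(1)
    print(a,'dot',f(-31,9.9),'edgeL',f(7.7,9.9,19),'botL',f(7.7,-4.1,19))
E
```

```text
0 dot [316.8 306.7] edgeL [277.4 252.2] botL [279.9 235.6]
-5 dot [316.7 304. ] edgeL [277.4 254.5] botL [279.7 235.8]
-10 dot [316.6 301.1] edgeL [277.4 256.7] botL [279.6 236.2]
-15 dot [316.6 297.8] edgeL [277.5 258.9] botL [279.4 236.7]
5 dot [316.9 309.1] edgeL [277.4 249.9] botL [280.  235.5]
```

Call:
step_arm:
  plan:
    - {"grip": 3.0,"tx": 0.5,"ty": 0.4,"tz": 2.4,"ax": 0,"ay": 0,"az": 0}
    - {"grip": 3.0,"tx": 0.6,"ty": 0.3,"tz": 3.0,"ax": 0,"ay": 0,"az": 0}
    - {"grip": 3.0,"tx": 0.6,"ty": 0,"tz": 3.0,"ax": 0,"ay": 0,"az": 0}
    - {"grip": 3.0,"tx": 0.5,"ty": 0,"tz": 2.4,"ax": 0,"ay": 0,"az": 0}
    - {"grip": 3.0,"tx": 0.25,"ty": 0,"tz": 1.2,"ax": 0,"ay": 0,"az": 0}
    - {"grip": 3.0,"tx": 0,"ty": 0,"tz": 0,"ax": 0,"ay": 0,"az": 0}
    - {"grip": 3.0,"tx": 0,"ty": 0,"tz": 0,"ax": 0,"ay": 0,"az": 0}

```text
time: 8.75
tool_pos: [534.6, -196.1, 19.6]
tcp_rot: [178.9, 11.0, 10.3]
ft_force: [-0.1, 0.3, 0.5]
finger_gap: 36.1
```

```bash
python3 go.py;python3 look.py pics/w12.png
```

```text
t 8.75 tray tcp [ -83.7 -367.5   19.6] rot in tray [[0.976, -0.1, -0.192], [-0.102, -0.995, 0.0], [-0.191, 0.019, -0.981]] J [-21.   23.   90.9  -6.9  75.1  60.8] F [-0.1  0.3  0.5] gap 36.1
8.75 [ 534.6 -196.1   19.6] [178.88  11.    10.34] [-21.   23.   90.9  -6.9  75.1  60.8] 36.122043691465464
red [ 42.5 234.2] 204 [523.2 -33.4  38. ]
red [316.5 310.4] 567 [ 510.4 -200.1   38. ]
```

View pics/w12.png

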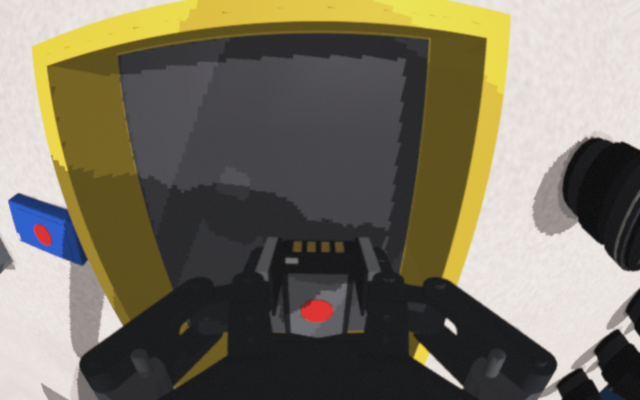

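Call:
step_arm:
  plan:
    - {"grip": 3.0,"tx": 0.08,"ty": 0,"tz": 0.4,"ax": 0,"ay": 0,"az": 0}
    - {"grip": 3.0,"tx": 0.06,"ty": 0,"tz": 0.3,"ax": 0,"ay": 0,"az": 0}
    - {"grip": 3.0,"tx": 0,"ty": 0,"tz": 0,"ax": 0,"ay": 0,"az": 0}

```text
time: 9.05
tool_pos: [535.3, -197.1, 13.4]
tcp_rot: [178.8, 10.9, 10.3]
ft_force: [-0.1, 0.5, -1.2]
finger_gap: 36.3
```

Call:
step_arm:
  plan:
    - {"grip": 3.0,"tx": 0.04,"ty": 0,"tz": 0.2,"ax": 0,"ay": 0,"az": 0}
    - {"grip": 3.0,"tx": 0,"ty": 0,"tz": 0,"ax": 0,"ay": 0,"az": 0}

```text
time: 9.22
tool_pos: [534.8, -197.0, 10.8]
tcp_rot: [178.8, 10.9, 10.3]
ft_force: [-0.9, -0.4, -1.1]
finger_gap: 36.2
```

Call:
step_arm:
  plan:
    - {"grip": 3.0,"tx": 0.04,"ty": 0,"tz": 0.2,"ax": 0,"ay": 0,"az": 0}
    - {"grip": 3.0,"tx": 0,"ty": 0,"tz": 0,"ax": 0,"ay": 0,"az": 0}

```text
time: 9.38
tool_pos: [535.0, -197.1, 10.3]
tcp_rot: [178.8, 11.0, 10.3]
ft_force: [-5.0, 2.3, 11.7]
finger_gap: 36.2
```

Call:
step_arm:
  plan:
    - {"grip": 3.0,"tx": 0.02,"ty": 0,"tz": 0.1,"ax": 0,"ay": 0,"az": 0}
    - {"grip": 3.0,"tx": 0,"ty": 0,"tz": 0,"ax": 0,"ay": 0,"az": 0}

```text
time: 9.55
tool_pos: [535.0, -197.2, 10.2]
tcp_rot: [178.8, 11.0, 10.3]
ft_force: [-8.7, 4.2, 18.9]
finger_gap: 36.1
```

```bash
python3 look.py pics/w13.png
```

```text
9.55 [ 535.  -197.2   10.2] [178.83  10.96  10.26] [-21.1  23.8  91.   -7.   74.1  60.9] 36.108661537457245
red [ 34.3 242.3] 195 [525. -36.  38.]
red [316.5 310.6] 567 [ 521.1 -199.1   38. ]
```

The battery is on the bin floor, with upward force. I'll ease off slightly and open.

Call:
step_arm:
  plan:
    - {"grip": 3.0,"tx": -0.03,"ty": 0,"tz": -0.15,"ax": 0,"ay": 0,"az": 0}
    - {"grip": 3.0,"tx": 0,"ty": 0,"tz": 0,"ax": 0,"ay": 0,"az": 0}
    - {"grip": 4.0,"tx": 0,"ty": 0,"tz": 0,"ax": 0,"ay": 0,"az": 0}
    - {"grip": 4.8,"tx": 0,"ty": 0,"tz": 0,"ax": 0,"ay": 0,"az": 0}
    - {"grip": 5.0,"tx": 0,"ty": 0,"tz": 0,"ax": 0,"ay": 0,"az": 0}
    - {"grip": 5.0,"tx": 0,"ty": 0,"tz": 0,"ax": 0,"ay": 0,"az": 0}

```text
time: 10.1
tool_pos: [534.6, -197.0, 8.8]
tcp_rot: [178.9, 11.0, 10.3]
ft_force: [0.4, -0.2, 0.7]
finger_gap: 49.9
```

```bash
python3 look.py pics/w14.png
```

```text
10.1 [ 534.6 -197.     8.8] [178.85  10.96  10.28] [-21.1  23.8  91.1  -6.9  74.   60.9] 49.87336870508583
red [ 33.3 242.9] 198 [525.2 -36.3  38. ]
red [317.9 310.2] 554 [ 522.6 -199.2   38. ]
```

View pics/w14.png

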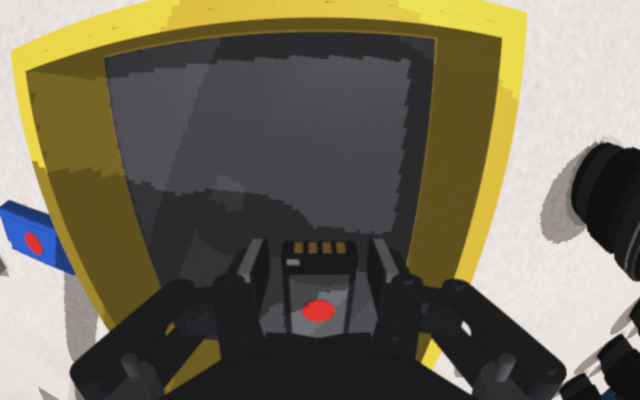

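It's released and lying level on the bin floor. I'll retract and go to the far-left reject.

Call:
step_arm:
  plan:
    - {"grip": 5.0,"tx": 0,"ty": 0,"tz": -2.5,"ax": 0,"ay": 0,"az": 0}
    - {"grip": 5.0,"tx": 0,"ty": 0,"tz": -3.8,"ax": 0,"ay": 0,"az": 0}
    - {"grip": 5.0,"tx": 0,"ty": 0,"tz": -3.8,"ax": 0,"ay": 0,"az": 0}
    - {"grip": 5.0,"tx": 0,"ty": 0,"tz": -3.8,"ax": 0,"ay": 0,"az": 0}
    - {"grip": 0,"tx": 0,"ty": -2.5,"tz": 0,"ax": 0,"ay": 3,"az": -1.5}
    - {"grip": 0,"tx": 0,"ty": -3.8,"tz": 0,"ax": 0,"ay": 3,"az": -1.5}
    - {"grip": 0,"tx": 0,"ty": -3.8,"tz": 0,"ax": 0,"ay": 3,"az": -1.5}
    - {"grip": 0,"tx": 0,"ty": -3.8,"tz": 0,"ax": 0,"ay": 3,"az": -1.5}

```text
time: 10.82
tool_pos: [529.0, -52.9, 143.7]
tcp_rot: [179.4, -1.2, 16.5]
ft_force: [0.2, 0.2, 0.2]
finger_gap: 1.4
```

Call:
step_arm:
  plan:
    - {"grip": 0,"tx": 0.6,"ty": -3.8,"tz": 0,"ax": 0,"ay": 3,"az": 0}
    - {"grip": 0,"tx": 0.6,"ty": -3.8,"tz": 0,"ax": 0,"ay": 3,"az": 0}
    - {"grip": 0,"tx": 0.6,"ty": -3.8,"tz": 0,"ax": 0,"ay": 3,"az": 0}
    - {"grip": 0,"tx": 0.6,"ty": -3.8,"tz": 0,"ax": 0,"ay": 3,"az": 0}
    - {"grip": 0,"tx": 0.6,"ty": -3.8,"tz": 0,"ax": 0,"ay": 3,"az": 0}
    - {"grip": 0,"tx": 0.6,"ty": -3.8,"tz": 0,"ax": 0,"ay": 3,"az": 0}
    - {"grip": 0,"tx": 0.6,"ty": -2.5,"tz": 0,"ax": 0,"ay": 0,"az": 0}
    - {"grip": 0,"tx": 0,"ty": 0,"tz": 0,"ax": 0,"ay": 0,"az": 0}

```text
time: 11.48
tool_pos: [495.4, 204.3, 148.4]
tcp_rot: [179.4, -19.1, 16.9]
ft_force: [0.9, -0.0, -0.0]
finger_gap: 0.0
```

```bash
python3 go.py 33 46 70;python3 look.py pics/w15.png
```

```text
t 11.48 tray tcp [ -9.   27.9 148.4] rot in tray [[0.945, 0.007, 0.327], [0.009, -1.0, -0.007], [0.326, 0.009, -0.945]] J [ 17.4 -17.9 120.   -0.9  58.9  91. ] F [ 0.9 -0.  -0. ] gap 0.0
tool shift cm [ 1.43 -1.86  8.77]
11.4833 [495.4 204.3 148.4] [179.43 -19.05  16.87] [ 17.4 -17.9 120.   -0.9  58.9  91. ] 0.013578826418910611
red [295.8 163.3] 308 [551.  239.5  38. ]
red [500.3 278.7] 133 [502.   12.3  38. ]
red [599.5 301.5] 64 [ 503. -177.   38.]
green [348.3 163.9] 301 [563.9 195.1  38. ]
green [399.1 165. ] 280 [576.9 150.6  38. ]
green [353.2 270.2] 81 [475.1 163.9  38. ]
```

View pics/w15.png

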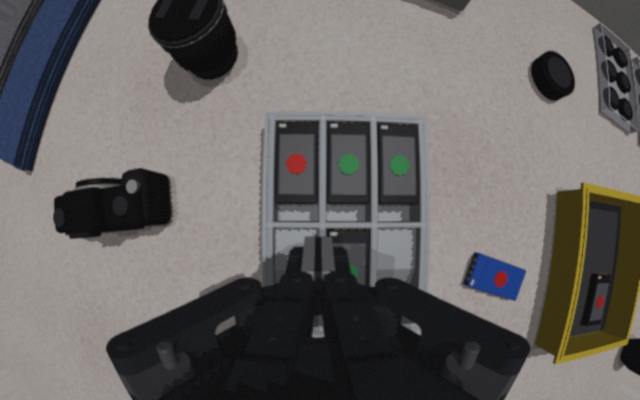

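Call:
step_arm:
  plan:
    - {"grip": 0,"tx": 0.5,"ty": -0.6,"tz": 2.5,"ax": 0,"ay": 0,"az": 0.6}
    - {"grip": 0,"tx": 0.5,"ty": -0.6,"tz": 3.0,"ax": 0,"ay": 0,"az": 0}
    - {"grip": 0,"tx": 0.4,"ty": -0.6,"tz": 3.0,"ax": 0,"ay": 0,"az": 0}
    - {"grip": 0,"tx": 0,"ty": 0,"tz": 0.3,"ax": 0,"ay": 0,"az": 0}
    - {"grip": 0,"tx": 0,"ty": 0,"tz": 0,"ax": 0,"ay": 0,"az": 0}

```text
time: 11.95
tool_pos: [530.6, 226.9, 66.0]
tcp_rot: [179.5, -18.6, 16.0]
ft_force: [-0.1, 0.1, 0.9]
finger_gap: 0.2
```

```bash
python3 go.py 33 46 50;python3 look.py pics/w16.png
```

```text
t 11.95 tray tcp [31.1 39.6 66. ] rot in tray [[0.948, -0.007, 0.319], [-0.004, -1.0, -0.01], [0.319, 0.008, -0.948]] J [ 19.   -3.9 117.1  -1.9  48.3  94.1] F [-0.1  0.1  0.9] gap 0.2
tool shift cm [-0.34 -0.65  1.57]
11.95 [530.6 226.9  66. ] [179.51 -18.61  16.03] [ 19.   -3.9 117.1  -1.9  48.3  94.1] 0.176937564547548
red [305.6 208.6] 674 [550.9 239.5  38. ]
red [551.6 331.4] 145 [506.4  21.3  38. ]
green [381.4 208. ] 643 [563.8 194.9  38. ]
green [450. 207.] 539 [576.8 150.4  38. ]
```

Call:
step_arm:
  plan:
    - {"grip": 0,"tx": -0.2,"ty": -0.35,"tz": 0.9,"ax": 0.5,"ay": 0,"az": 0}
    - {"grip": 0,"tx": -0.1,"ty": -0.3,"tz": 0.7,"ax": 0,"ay": 0,"az": -0.3}
    - {"grip": 0,"tx": 0,"ty": 0,"tz": 0,"ax": 0,"ay": 0,"az": 0}
    - {"grip": 0,"tx": 0,"ty": 0,"tz": 0,"ax": 0,"ay": 0,"az": 0}

```text
time: 12.33
tool_pos: [532.7, 235.2, 53.5]
tcp_rot: [179.9, -19.0, 16.4]
ft_force: [-0.2, -0.3, -0.2]
finger_gap: 0.0
```

```bash
python3 go.py 33 46 39;python3 look.py pics/w17.png
```

```text
t 12.33 tray tcp [35.5 47.  53.5] rot in tray [[0.946, 0.001, 0.326], [0.001, -1.0, -0.001], [0.326, 0.001, -0.946]] J [ 19.4  -2.2 117.1  -1.5  46.2  93.9] F [-0.2 -0.3 -0.2] gap 0.0
tool shift cm [-0.71  0.1   1.29]
12.3333 [532.7 235.2  53.5] [179.94 -19.    16.37] [ 19.4  -2.2 117.1  -1.5  46.2  93.9] 0.020247741951442806
red [318.8 216.8] 780 [550.8 239.4  38. ]
red [565.3 341.1] 148 [507.1  23.8  38. ]
green [399.  216.5] 720 [563.8 194.9  38. ]
green [469.7 215.2] 575 [576.8 150.3  38. ]
```

View pics/w17.png

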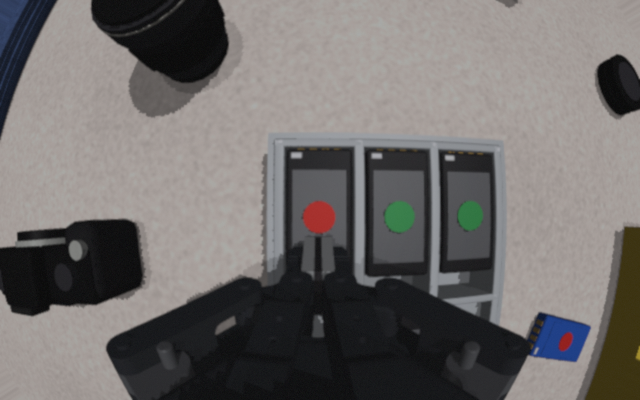

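Call:
step_arm:
  plan:
    - {"grip": 0,"tx": -0.35,"ty": 0.05,"tz": 0.65,"ax": 0,"ay": 0,"az": 0}
    - {"grip": 0,"tx": -0.3,"ty": 0,"tz": 0.6,"ax": 0,"ay": 0,"az": 0}
    - {"grip": 0,"tx": 0,"ty": 0,"tz": 0,"ax": 0,"ay": 0,"az": 0}

```text
time: 12.63
tool_pos: [529.5, 233.7, 37.3]
tcp_rot: [179.9, -18.8, 16.4]
ft_force: [0.1, -0.9, -0.4]
finger_gap: -0.2
```

```bash
python3 go.py 33 46 28
```

```text
t 12.63 tray tcp [32.  46.5 37.3] rot in tray [[0.946, 0.001, 0.323], [0.001, -1.0, -0.001], [0.323, 0.001, -0.946]] J [ 19.4  -1.  117.8  -1.5  44.4  93.9] F [ 0.1 -0.9 -0.4] gap -0.2
tool shift cm [-0.21  0.05  0.91]
```

Call:
step_arm:
  plan:
    - {"grip": 0,"tx": -0.08,"ty": 0,"tz": 0.3,"ax": 0,"ay": 0,"az": 0}
    - {"grip": 0,"tx": -0.08,"ty": 0,"tz": 0.3,"ax": 0,"ay": 0,"az": 0}
    - {"grip": 0,"tx": -0.09,"ty": 0,"tz": 0.3,"ax": 0,"ay": 0,"az": 0}
    - {"grip": 0,"tx": 0,"ty": 0,"tz": 0,"ax": 0,"ay": 0,"az": 0}

```text
time: 12.97
tool_pos: [531.8, 234.5, 30.1]
tcp_rot: [179.9, -19.0, 16.4]
ft_force: [-3.4, -0.6, 4.3]
finger_gap: 0.3
```

```bash
python3 go.py 33 46 28;python3 look.py pics/w18.png
```

```text
t 12.97 tray tcp [34.5 46.6 30.1] rot in tray [[0.945, 0.001, 0.326], [0.001, -1.0, -0.001], [0.326, 0.001, -0.945]] J [ 19.4  -0.  117.8  -1.5  43.3  94. ] F [-3.4 -0.6  4.3] gap 0.3
tool shift cm [-0.21  0.06  0.15]
12.9667 [531.8 234.5  30.1] [179.94 -19.01  16.37] [ 19.4  -0.  117.8  -1.5  43.3  94. ] 0.31388363083057663
red [318.4 231.3] 397 [543.5 237.   38. ]
red [581.9 348.7] 153 [507.7  27.5  38. ]
green [410.2 215.1] 945 [563.8 194.9  38. ]
green [488.5 213.8] 706 [576.8 150.2  38. ]
```

View pics/w18.png

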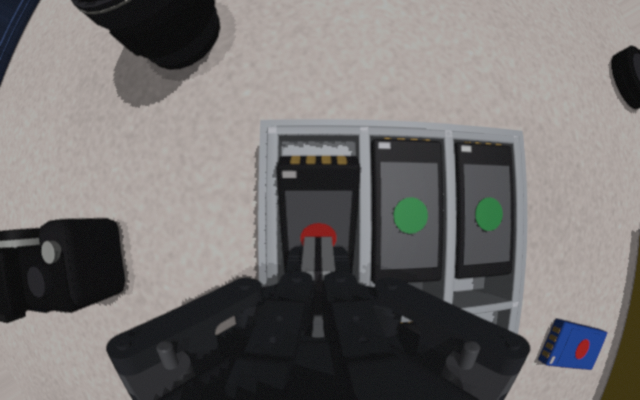

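It has tipped, with brass showing at about (318,160). I'll raise the arm, open and move over the raised end.

Call:
step_arm:
  plan:
    - {"grip": 0,"tx": 0.65,"ty": 0,"tz": -1.9,"ax": 0,"ay": 0,"az": 0}
    - {"grip": 0,"tx": 0.65,"ty": 0,"tz": -1.9,"ax": 0,"ay": 0,"az": 0}
    - {"grip": 5.4,"tx": 1.0,"ty": 0,"tz": -2.8,"ax": 0,"ay": 0,"az": 0}
    - {"grip": 5.4,"tx": 3.5,"ty": 0,"tz": 1.0,"ax": 0,"ay": 0,"az": 0}
    - {"grip": 5.4,"tx": 0,"ty": 0,"tz": 0,"ax": 0,"ay": 6,"az": 0}
    - {"grip": 5.4,"tx": 0,"ty": 0,"tz": 0,"ax": 0,"ay": 0,"az": 0}
    - {"grip": 5.4,"tx": 0,"ty": 0,"tz": 0,"ax": 0,"ay": 0,"az": 0}

```text
time: 13.6
tool_pos: [563.7, 243.8, 97.5]
tcp_rot: [179.9, -24.5, 16.4]
ft_force: [-0.8, 0.1, -0.6]
finger_gap: 53.9
```

```bash
python3 go.py 76 46 62; python3 look.py pics/w19.png
```

```text
t 13.6 tray tcp [67.7 46.6 97.5] rot in tray [[0.91, 0.001, 0.415], [0.001, -1.0, -0.001], [0.415, 0.001, -0.91]] J [ 19.4  -5.1 116.1  -1.9  44.5  94.1] F [-0.8  0.1 -0.6] gap 53.9
tool shift cm [-0.72  0.06  3.58]
13.6 [563.7 243.8  97.5] [179.92 -24.5   16.39] [ 19.4  -5.1 116.1  -1.9  44.5  94.1] 53.90121570546221
red [315.8 281.9] 267 [541.3 238.1  38. ]
red [634.  369.2] 168 [ 503.3 -183.    38. ]
green [441.8 265. ] 398 [576.8 150.4  38. ]
```

View pics/w19.png

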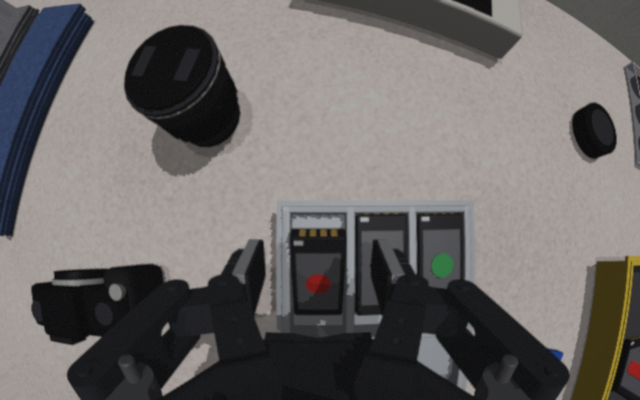

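Call:
step_arm:
  plan:
    - {"grip": 5.4,"tx": -0.4,"ty": 0,"tz": 1.5,"ax": 0,"ay": 0.4,"az": 0}
    - {"grip": 5.4,"tx": -0.3,"ty": 0,"tz": 1.6,"ax": 0,"ay": 0,"az": 0}
    - {"grip": 5.4,"tx": -0.4,"ty": 0,"tz": 0.5,"ax": 0,"ay": 0,"az": 0}
    - {"grip": 5.4,"tx": 0,"ty": 0,"tz": 0,"ax": 0,"ay": 0,"az": 0}
    - {"grip": 5.4,"tx": 0,"ty": 0,"tz": 0,"ax": 0,"ay": 0,"az": 0}

```text
time: 14.07
tool_pos: [572.0, 246.3, 66.0]
tcp_rot: [179.9, -25.4, 16.4]
ft_force: [0.5, -0.7, -0.3]
finger_gap: 54.2
```

```bash
python3 go.py 76 46.5 44
```

```text
t 14.07 tray tcp [76.4 46.7 66. ] rot in tray [[0.903, 0.001, 0.43], [0.001, -1.0, -0.0], [0.43, 0.001, -0.903]] J [ 19.4  -1.5 116.7  -2.1  39.4  94.3] F [ 0.5 -0.7 -0.3] gap 54.2
tool shift cm [-0.98  0.01  1.97]
```

Call:
step_arm:
  plan:
    - {"grip": 5.4,"tx": -0.5,"ty": 0,"tz": 0.9,"ax": 0,"ay": 0,"az": 0}
    - {"grip": 5.4,"tx": -0.4,"ty": 0,"tz": 0.8,"ax": 0,"ay": 0,"az": 0}
    - {"grip": 5.4,"tx": 0,"ty": 0,"tz": 0.1,"ax": 0,"ay": 0,"az": 0}
    - {"grip": 5.4,"tx": 0,"ty": 0,"tz": 0,"ax": 0,"ay": 0,"az": 0}

```text
time: 14.4
tool_pos: [570.5, 245.8, 43.1]
tcp_rot: [179.9, -25.3, 16.4]
ft_force: [-0.4, 0.1, 0.3]
finger_gap: 53.8
```

```bash
python3 go.py 76 46.5 44;python3 look.py pics/w20.png
```

```text
t 14.4 tray tcp [74.8 46.6 43.1] rot in tray [[0.904, 0.001, 0.427], [0.001, -1.0, -0.001], [0.427, 0.001, -0.904]] J [ 19.4   0.7 117.3  -2.2  36.8  94.5] F [-0.4  0.1  0.3] gap 53.8
tool shift cm [ 0.15  0.01 -0.03]
14.4 [570.5 245.8  43.1] [179.94 -25.26  16.37] [ 19.4   0.7 117.3  -2.2  36.8  94.5] 53.80988829199501
red [313.2 305.9] 274 [542.4 239.5  38. ]
red [571.9 391.7] 138 [510.   25.8  38. ]
green [479.1 279.3] 381 [579.4 149.3  38. ]
```

View pics/w20.png

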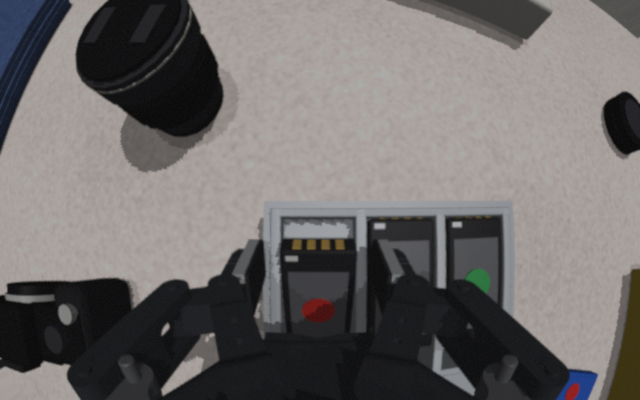

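The battery is centred between the pads, so I'll close and lift.

Call:
step_arm:
  plan:
    - {"grip": 5.4,"tx": 0.15,"ty": 0,"tz": -0.1,"ax": 0,"ay": 0,"az": 0}
    - {"grip": 3.0,"tx": 0,"ty": 0,"tz": 0,"ax": 0,"ay": 0,"az": 0}
    - {"grip": 3.0,"tx": 0,"ty": 0,"tz": 0,"ax": 0,"ay": 0,"az": 0}
    - {"grip": 3.0,"tx": 0,"ty": 0,"tz": 0,"ax": 0,"ay": 0,"az": 0}
    - {"grip": 3.0,"tx": 0,"ty": 0,"tz": 0,"ax": 0,"ay": 0,"az": 0}
  newtons: 45

```text
time: 14.87
tool_pos: [572.7, 246.5, 46.5]
tcp_rot: [179.9, -25.4, 16.4]
ft_force: [-0.9, -0.6, 2.0]
finger_gap: 35.8
```

```bash
python3 go.py 76 46.5 44
```

```text
t 14.87 tray tcp [77.1 46.7 46.5] rot in tray [[0.903, 0.001, 0.43], [0.001, -1.0, -0.0], [0.43, 0.001, -0.903]] J [ 19.4   0.6 117.   -2.2  37.   94.5] F [-0.9 -0.6  2. ] gap 35.8
tool shift cm [-0.21  0.02  0.18]
```

Call:
step_arm:
  plan:
    - {"grip": 3.0,"tx": 0.21,"ty": 0,"tz": -0.45,"ax": 0,"ay": 0,"az": 0}
    - {"grip": 3.0,"tx": 0.42,"ty": 0,"tz": -0.9,"ax": 0,"ay": 0,"az": 0}
    - {"grip": 3.0,"tx": 0.42,"ty": 0,"tz": -0.9,"ax": 0,"ay": 0,"az": 0}
    - {"grip": 3.0,"tx": 0.85,"ty": 0,"tz": -1.8,"ax": 0,"ay": 0,"az": 0}
    - {"grip": 3.0,"tx": 0.85,"ty": 0,"tz": -1.8,"ax": 0,"ay": 0,"az": 0}
    - {"grip": 3.0,"tx": 0.85,"ty": 0,"tz": -1.8,"ax": 0,"ay": 0,"az": 0}
    - {"grip": 3.0,"tx": 0.85,"ty": 0,"tz": -1.8,"ax": 0,"ay": 0,"az": 0}
    - {"grip": 3.0,"tx": 0,"ty": 0,"tz": 0,"ax": 0,"ay": 0,"az": 0}

```text
time: 15.53
tool_pos: [575.1, 247.5, 157.8]
tcp_rot: [180.0, -25.9, 16.4]
ft_force: [0.8, 0.2, 1.4]
finger_gap: 36.0
```

```bash
python3 go.py;python3 look.py pics/w21.png
```

```text
t 15.53 tray tcp [ 79.7  47.  157.8] rot in tray [[0.899, 0.001, 0.437], [0.001, -1.0, 0.0], [0.437, 0.0, -0.899]] J [ 19.4  -8.6 113.   -1.8  49.7  93.9] F [0.8 0.2 1.4] gap 36.0
15.5333 [575.1 247.5 157.8] [179.97 -25.93  16.37] [ 19.4  -8.6 113.   -1.8  49.7  93.9] 36.01602403682501
red [311.2 305.5] 73 [525.4 238.6  38. ]
red [602.1 366.9] 53 [ 506.6 -175.4   38. ]
green [417.3 276.7] 270 [576.3 150.6  38. ]
```

View pics/w21.png

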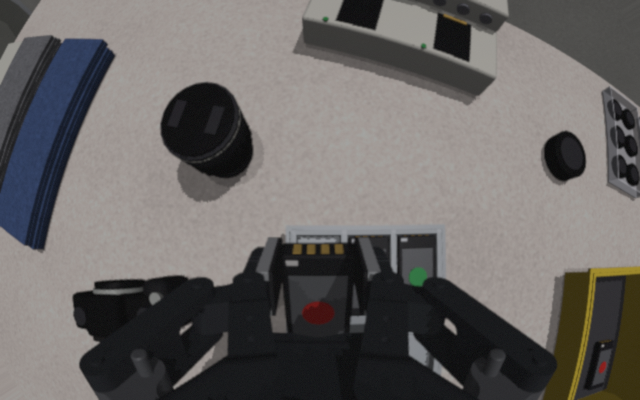

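Call:
step_arm:
  plan:
    - {"grip": 3.0,"tx": 0,"ty": 2.5,"tz": 0,"ax": 0,"ay": -4.6,"az": 0}
    - {"grip": 3.0,"tx": 0,"ty": 3.5,"tz": 0,"ax": 0,"ay": -4.6,"az": 0}
    - {"grip": 3.0,"tx": 0,"ty": 3.5,"tz": 0,"ax": 0,"ay": -4.6,"az": 0}
    - {"grip": 3.0,"tx": 0,"ty": 3.5,"tz": 0,"ax": 0,"ay": -4.6,"az": 0}
    - {"grip": 3.0,"tx": 0,"ty": 3.5,"tz": 0,"ax": 0,"ay": -4.6,"az": 0}
    - {"grip": 3.0,"tx": 0,"ty": 3.5,"tz": 0,"ax": 0,"ay": -4.6,"az": 0}
    - {"grip": 3.0,"tx": 0,"ty": 3.5,"tz": 0,"ax": 0,"ay": -4.6,"az": 0}
    - {"grip": 3.0,"tx": 0,"ty": 3.5,"tz": 0,"ax": 0,"ay": -4.6,"az": 0}

```text
time: 16.25
tool_pos: [647.9, -14.5, 150.2]
tcp_rot: [180.0, 11.7, 16.3]
ft_force: [1.6, -0.0, -0.2]
finger_gap: 35.7
```

Call:
step_arm:
  plan:
    - {"grip": 3.0,"tx": -2.0,"ty": 3.0,"tz": 0,"ax": 0,"ay": 0,"az": 3}
    - {"grip": 3.0,"tx": -2.5,"ty": 3.0,"tz": 0,"ax": 0,"ay": 0,"az": 3}
    - {"grip": 3.0,"tx": -2.5,"ty": 2.5,"tz": 0,"ax": 0,"ay": 0,"az": 0}
    - {"grip": 3.0,"tx": -2.0,"ty": 0,"tz": 0,"ax": 0,"ay": 0,"az": 0}
    - {"grip": 3.0,"tx": 0,"ty": 0,"tz": 0,"ax": 0,"ay": 0,"az": 0}

```text
time: 16.67
tool_pos: [578.9, -116.7, 168.5]
tcp_rot: [178.8, 11.5, 10.0]
ft_force: [-1.3, 0.6, -0.3]
finger_gap: 35.9
```

```bash
sed -e 's/511.8,180.1/541.5,-170/; s/YAW=16.3/YAW=10.4/' go.py > gob.py; python3 gob.py 39 24 130;python3 look.py pics/w22.png
```

```text
t 16.67 tray tcp [ 46.4  45.7 168.5] rot in tray [[0.98, -0.002, -0.2], [-0.007, -1.0, -0.02], [-0.2, 0.021, -0.98]] J [-12.9  18.3  80.2  -5.6  91.7  67.3] F [-1.3  0.6 -0.3] gap 35.9
tool shift cm [0.06 2.09 3.97]
16.6667 [ 578.9 -116.7  168.5] [178.77  11.52  10.01] [-12.9  18.3  80.2  -5.6  91.7  67.3] 35.85940517531
red [198.8 204.1] 147 [515.1 -11.5  38. ]
red [379.6 231.5] 170 [ 513.9 -196.    38. ]
red [317.6 312.4] 566 [ 382.1 -155.3   38. ]
green [ 64.9 131. ] 137 [576.  152.9  38. ]
green [ 40.9 139.4] 106 [563.  197.5  38. ]
green [ 69.1 212.5] 95 [470.3 170.5  38. ]
```

View pics/w22.png

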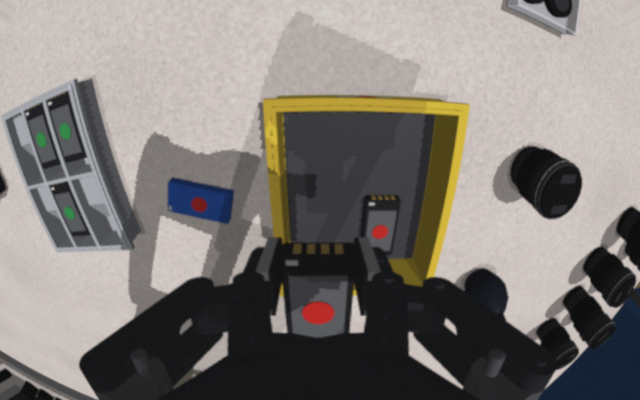

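Call:
step_arm:
  plan:
    - {"grip": 3.0,"tx": 0,"ty": 0.9,"tz": 1.5,"ax": 1.2,"ay": 0,"az": 0}
    - {"grip": 3.0,"tx": 0.2,"ty": 1.0,"tz": 2.5,"ax": 0,"ay": 0,"az": 0}
    - {"grip": 3.0,"tx": 0.5,"ty": 0,"tz": 3.0,"ax": 0,"ay": 0,"az": 0}
    - {"grip": 3.0,"tx": 0.5,"ty": 0,"tz": 2.5,"ax": 0,"ay": 0,"az": 0}
    - {"grip": 3.0,"tx": 0.5,"ty": 0,"tz": 2.5,"ax": 0,"ay": 0,"az": 0}
    - {"grip": 3.0,"tx": 0.3,"ty": 0,"tz": 1.5,"ax": 0,"ay": 0,"az": 0}
    - {"grip": 3.0,"tx": 0,"ty": 0,"tz": 0,"ax": 0,"ay": 0,"az": 0}
    - {"grip": 3.0,"tx": 0,"ty": 0,"tz": 0,"ax": 0,"ay": 0,"az": 0}

```text
time: 17.38
tool_pos: [578.0, -133.9, 32.3]
tcp_rot: [-180.0, 11.5, 10.3]
ft_force: [-0.5, -0.2, 0.1]
finger_gap: 36.1
```

```bash
python3 gob.py 39 27 15;python3 look.py pics/w23.png
```

```text
t 17.38 tray tcp [42.4 29.  32.3] rot in tray [[0.98, -0.002, -0.199], [-0.002, -1.0, 0.0], [-0.199, -0.0, -0.98]] J [-15.   26.6  84.7  -5.   79.1  66.1] F [-0.5 -0.2  0.1] gap 36.1
tool shift cm [0.01 0.2  1.77]
17.3833 [ 578.  -133.9   32.3] [-180.     11.46   10.27] [-15.   26.6  84.7  -5.   79.1  66.1] 36.0899090552243
red [382.4 140.9] 374 [ 643.4 -149.6   38. ]
red [129.9 285.6] 216 [528.5 -21.7  38. ]
red [317.7 312.5] 566 [ 537.5 -141.6   38. ]
```

View pics/w23.png

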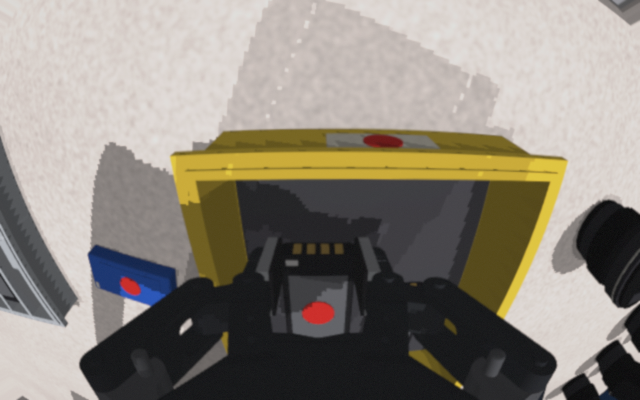

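Call:
step_arm:
  plan:
    - {"grip": 3.0,"tx": 0,"ty": 0.1,"tz": 0.9,"ax": 0,"ay": 0,"az": 0}
    - {"grip": 3.0,"tx": 0.1,"ty": 0,"tz": 0.8,"ax": 0,"ay": 0,"az": 0}
    - {"grip": 3.0,"tx": 0,"ty": 0,"tz": 0,"ax": 0,"ay": 0,"az": 0}
    - {"grip": 3.0,"tx": 0,"ty": 0,"tz": 0,"ax": 0,"ay": 0,"az": 0}

```text
time: 17.77
tool_pos: [575.9, -136.0, 16.0]
tcp_rot: [180.0, 11.4, 10.2]
ft_force: [-0.5, 0.6, -0.6]
finger_gap: 35.9
```

Call:
step_arm:
  plan:
    - {"grip": 3.0,"tx": 0.04,"ty": 0,"tz": 0.2,"ax": 0,"ay": 0,"az": 0}
    - {"grip": 3.0,"tx": 0,"ty": 0,"tz": 0,"ax": 0,"ay": 0,"az": 0}

```text
time: 17.93
tool_pos: [576.4, -136.1, 14.3]
tcp_rot: [179.9, 11.3, 10.2]
ft_force: [0.1, -1.0, -1.1]
finger_gap: 35.6
```

Call:
step_arm:
  plan:
    - {"grip": 3.0,"tx": 0.04,"ty": 0,"tz": 0.2,"ax": 0,"ay": 0,"az": 0}
    - {"grip": 3.0,"tx": 0,"ty": 0,"tz": 0,"ax": 0,"ay": 0,"az": 0}

```text
time: 18.1
tool_pos: [576.3, -136.0, 12.1]
tcp_rot: [179.9, 11.4, 10.2]
ft_force: [-0.1, 0.9, -1.4]
finger_gap: 36.0
```

Call:
step_arm:
  plan:
    - {"grip": 3.0,"tx": 0.03,"ty": 0,"tz": 0.15,"ax": 0,"ay": 0,"az": 0}
    - {"grip": 3.0,"tx": 0,"ty": 0,"tz": 0,"ax": 0,"ay": 0,"az": 0}

```text
time: 18.27
tool_pos: [576.5, -136.1, 11.0]
tcp_rot: [179.9, 11.3, 10.2]
ft_force: [-0.0, -0.5, 1.9]
finger_gap: 35.9
```

Call:
step_arm:
  plan:
    - {"grip": 3.0,"tx": 0.03,"ty": 0,"tz": 0.15,"ax": 0,"ay": 0,"az": 0}
    - {"grip": 3.0,"tx": 0,"ty": 0,"tz": 0,"ax": 0,"ay": 0,"az": 0}

```text
time: 18.43
tool_pos: [576.6, -136.1, 10.8]
tcp_rot: [179.9, 11.3, 10.2]
ft_force: [-4.8, 2.4, 12.9]
finger_gap: 35.8
```

It's touching the floor, so I'll ease off, open and retract.

Call:
step_arm:
  plan:
    - {"grip": 3.0,"tx": -0.02,"ty": 0,"tz": -0.1,"ax": 0,"ay": 0,"az": 0}
    - {"grip": 4.0,"tx": 0,"ty": 0,"tz": 0,"ax": 0,"ay": 0,"az": 0}
    - {"grip": 4.8,"tx": 0,"ty": 0,"tz": 0,"ax": 0,"ay": 0,"az": 0}
    - {"grip": 5.0,"tx": 0,"ty": 0,"tz": 0,"ax": 0,"ay": 0,"az": 0}
    - {"grip": 5.0,"tx": 0,"ty": 0,"tz": 0,"ax": 0,"ay": 0,"az": 0}
    - {"grip": 5.0,"tx": 0,"ty": 0,"tz": -1.5,"ax": 0,"ay": 0,"az": 0}
    - {"grip": 5.0,"tx": 0,"ty": 0,"tz": -3.0,"ax": 0,"ay": 0,"az": 0}
    - {"grip": 5.0,"tx": 0,"ty": 0,"tz": -3.5,"ax": 0,"ay": 0,"az": 0}

```text
time: 19.1
tool_pos: [589.1, -132.4, 86.2]
tcp_rot: [-179.9, 11.7, 10.2]
ft_force: [0.4, -0.7, 0.1]
finger_gap: 50.3
```

Call:
step_arm:
  plan:
    - {"grip": 5.0,"tx": -1.5,"ty": 0,"tz": -3.5,"ax": 0,"ay": 4,"az": 0}
    - {"grip": 5.0,"tx": -3,"ty": 0,"tz": -2.5,"ax": 0,"ay": 4,"az": 0}
    - {"grip": 5.0,"tx": -3,"ty": 0,"tz": -2.5,"ax": 0,"ay": 3,"az": 0}
    - {"grip": 5.0,"tx": -3,"ty": 0,"tz": -2.5,"ax": 0,"ay": 0,"az": 0}
    - {"grip": 5.0,"tx": -3,"ty": -1,"tz": 0,"ax": 0,"ay": 0,"az": 0}
    - {"grip": 5.0,"tx": 0,"ty": 0,"tz": 0,"ax": 0,"ay": 0,"az": 0}
    - {"grip": 5.0,"tx": 0,"ty": 0,"tz": 0,"ax": 0,"ay": 0,"az": 0}

```text
time: 19.68
tool_pos: [470.3, -144.5, 205.3]
tcp_rot: [179.9, 0.6, 10.2]
ft_force: [0.9, 0.0, 0.5]
finger_gap: 49.8
```

```bash
python3 look.py pics/w24.png; python3 - <<'E'
from h import *
im=snapshot("top")[:,:,::-1]
cv2.imwrite("pics/t24.png",cv2.resize(im[110:290,140:480],None,fx=2.3,fy=2.3,interpolation=cv2.INTER_CUBIC))
E
```

```text
19.6833 [ 470.3 -144.5  205.3] [179.94   0.61  10.18] [-22.8  -8.2 103.6  -0.4  85.1  57.1] 49.82673429086867
red [327.6 107.5] 211 [ 541.8 -142.2   38. ]
red [198.6 125.7] 149 [503.8 -12.8  38. ]
red [375.7 154.5] 197 [ 504.3 -199.3   38. ]
green [88.4 54. ] 116 [576.9 152.7  38. ]
green [63.9 65. ] 95 [564.1 197.   38. ]
green [ 72.7 138.1] 101 [471.1 169.9  38. ]
```

View pics/w24.png

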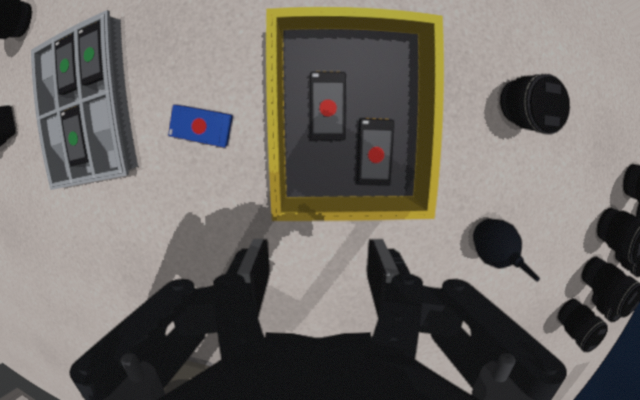

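View pics/t24.png

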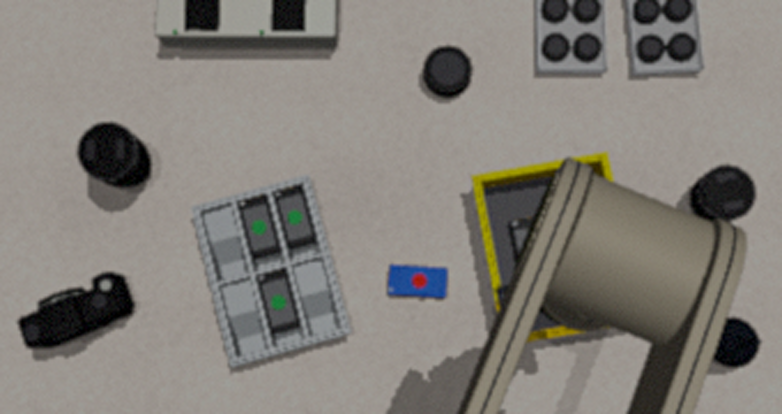

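Both rejects lie flat in the bin, with their dots at (328,108) and (376,155). The three green-dot batteries are still in their pockets, and the decoy and other visible items haven't moved. I'll hand in now.

```bash
python3 -c "
from bench import *
print(hand_in())"
```

```text
the job is handed in; nothing more can be done
None
```

Both red-dot batteries are out of the tray and lying flat, dot up, on the floor of the yellow bin. I handed the job in at about 19.7 s of the 61 s allowed; `hand_in` gave no verdict.

**How it went:** I tipped each battery by pressing its scoop end with closed fingers. I then pinched the raised end, carried it over level, and lowered it until the wrist force showed it touching the bin floor (about 13 to 19 N) before letting go.

**Last checks:**
- **Good batteries:** in the final pictures the three green dots are within about 3 mm of where I first measured them, and those batteries lie flat in their pockets.
- **Other items:** the blue look-alike and the other loose items I could see look unmoved. I judged them by eye, and the arm hid part of the top view.
- **Robot:** it was clear of everything at hand-in.

**What disagreed or went wrong:**
- My first three move calls were refused because the rows left out some keys; nothing moved.
- My first press pose brought joint 3 to 142°, close to its 143.1° limit, so I reduced the tool tilt from 30° to 18° before pressing.
- The finger opening read about 36 mm on the 38 mm wide batteries.
- The tray position I got from the dots was about 1.7 mm off along its length compared with the battery and pocket edges, so I went with the edges.

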